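Secure the specimen carrier with a snap hook

ROBOT

A 7-joint arm with a two-finger parallel gripper is mounted at the origin on the work surface. World frame = base frame: x ahead of the robot, y to its left, z up, the work surface at z = 0. Lengths are in m, angles in rad, forces in N, time in s.
With the tool pointing down it reaches from about 0.4 to 0.85 m from the base axis. Payload 10.4 kg.
Tool frame: the origin (TCP) lies at the very end of the fingers, on their centre line; the grasp point (between the pads) lies r.pinch_z behind it (r.pinch_z is the distance from the TCP to the grasp point, in m); z points along the fingers, x is the direction in which the jaws open and shut, and the axes are right-handed (so a half turn about z gives the same grasp; the last joint's range is limited). The gripper opens to 87 mm and grips with 3 to 60 N. Pads are 19 mm wide; open, the fingers measure 117 mm over their backs; the gripper's body (75 mm by 190 mm) begins 51 mm behind the grasp point.
Start: joints at [1.241, 0.332, -0.065, 1.46, 0.022, 1.35, -0.088], TCP at [0.189, -0.596, 0.223] pointing down, gripper open.
Joint ranges: [-2.6, 2.6], [-0.5, 2.12], [-1.47, 1.34], [0.16, 2.42], [-1.27, 4.41], [0.06, 2.06], [-2.6, 2.6]. Speed limits (rad/s): [2.22, 2.22, 2.79, 2.79, 3.14, 3.14, 3.14].

INTERFACE

Orientations are given as a unit quaternion [x, y, z, w].
In Python, from bench import r gives the robot as it stands.
- The arm moves only by the tool carry_out, never from a script. Its argument "increments" is text: rows parted by semicolons, each of 7 numbers parted by spaces: the turn, a rotation vector about the tool's x, y, z in degrees, then the shift along the tool's x, y, z in m, then the finger opening in m, from 0 to 0.087. A call has exactly 5 rows; each row is the pose to reach, as a shift and turn from the pose measured when the call began, along the tool's axes at that moment; what a row does not reach only later rows make up. A row lasts 1/8 s, in which the tool goes at most 62.5 mm and 10.7 degrees, less where a joint would pass 70% of its speed; a pose out of reach is approached as far as the arm can. A call with a gripper value outside its range is refused whole. The fingers move at their own pace and stop on an object; "squeeze" is the grip in N (left out, the last holds). Time passes only in rows, so rows that repeat a pose let the fingers close, or fill a call up. It gives the time, the measured TCP pose, the force and the opening at its end, in the units of the state.
- r.read_state(): the state, without advancing time (a new reading comes with each control period).
- r.camera(name): name is "side" or "top"; returns (picture, depth): 480x640x3 uint8, blue, green, red; 480x640 float32, m along the optical axis (not along the pixel's ray), 0 where there is no reading.
- r.camera_model(name): a dict with "K" (3x3 intrinsics, pixels), "k1" (the pictures are not rectified: a ray, as slopes to the right and down, at radius r is drawn at 1 + k1 r^2 times it, then the intrinsics apply), "extrinsics" (4x4, takes a point from camera to world coordinates). Camera axes: x right, y down, z forward; pixel columns grow to the right and rows downward; lengths in m; the calibration is good to about 2 mm. A picture is of the moment at which its call begins. camera_model takes no time and is no camera call.
- r.close_job(): hands the job in, once; it reports no verdict.
The state is a dict: "time": time; "joint_positions": joint angles; "joint_vel": joint speeds; "joint_torque": joint torques, N m; "ee_pos": TCP position; "eef_rot": TCP orientation; "ft_force": force on the tool from outside, world axes, zero at the start; "torque": the same for the moment, N m; "width": finger opening in m.
Only numpy, scipy, OpenCV 4.12 (cv2) and the standard library are available. Lean on these libraries where they do the work, as an engineer would, in place of code of your own. Each camera call takes 0.05 s, during which the arm holds its last target.

TASK

Secure the packed specimen carrier: fold its steel hasp down over the staple, then take the snap hook by its red tag and press its sprung gate onto the staple until the staple is inside the hook and the gate has sprung shut. Check it with a steady tug of about 8 N on the tag, held for a moment, then let it go and leave it hanging from the staple. Never push or pull the hook against the carrier with more than 16 N, and leave the beaker, tube rack and wash bottle where they are.

Things in the scene. Friction and masses are not known exactly. Their poses are not given: they have to be found in the camera images.
- carrier: Closed box, grey with white lid, fixed, 200 (x) x 320 (y) x 180 mm high. Origin: centre of its underside; x from the front (hasp and staple side, at x = -100 mm) to the back, z up. The staple on its front is a rigid U of 8 mm wire in an upright plane at y = 0 +- 5 mm (see staple_bow): two level legs at z = 123 and 165 mm joined by a half-round bow; the opening is 34 mm high.
- hasp (a joint): Hinge angle of the hasp; hinge line along the carrier's y at its x = -104, z = 180 mm. 0 = folded flat on the front, the staple standing through its slot; pi/2 = straight out; pi = upright; 3.6 = stop, leaning back over the lid, where it starts. Light and nearly free: pushed well past upright to the front (0.3 rad or more) it falls shut by itself and stays.
- hasp_tip (a point): Middle of the free end of the hasp, a steel strap 44 mm wide, 3 mm thick, 80 mm long from its hinge, with a slot for the staple.
- staple_bow (a point): Nominal wire centre at the staple's outermost point, half-way up (carrier x = -138, y = 0, z = 144 mm), where the wire runs upright: press the gate on here. The staple is screwed on through slotted holes, so the real wire stands up to 5 mm to either side (carrier y) of all the staple points given here. 30 mm free depth behind the wire. Axes as the carrier's.
- staple_down (a point): Nominal wire centre on the bow, 45 degrees below the outermost point.
- staple_low (a point): Nominal wire centre where the bow meets the lower leg, 17 mm in front of the face.
- staple_leg (a point): Nominal wire centre on the lower leg, 8 mm in front of the face.
- clip: Snap hook, about 110 g, lying flat: a red tag with a flat steel hook of 7 mm wire on its +x end, all at the tag's mid-height. Origin under the tag's centre; +x to the hook, +y to the gate's side, z up. Hook outside: x 32 to 93, y -17.5 to 17.5 mm; inside: x 39.5 to 86.5, y -10.5 to 10.5 mm. Solid spine along y = -14 mm; nose tip at x = 73.5, y = 14 mm.
- clip_grip (a point): Centre of the red tag, 10 mm above its underside: the place to hold, across y. Tag 60 (x) x 24 (y) x 20 mm (z). Axes as the snap hook's.
- clip_mouth (a point): Centre of the hook's round crook (inner radius 10.5 mm), 76 mm from the tag's centre along x, at the same height. A wire drawn home in the crook lies 6 mm beyond this point in x. Axes as the snap hook's.
- clip_gate (a joint): Angle of the brass gate, a 5 mm bar from its pivot (clip x = 38, y = 14 mm) to the nose: 0 shut, grows when pressed inward (-y), stop 0.8. Sprung: 2 to 4 N at x = 65 mm. The wire enters between x = 56 and 68 mm, and is in at y = 3 mm (the spine stops it at -6); the gate leans on it until the tag is drawn back so that the wire passes x = 76 mm into the crook; then it springs shut.
- tube_rack: Aluminium test-tube rack with glass tubes, 70 x 200 x 133 mm, origin under its centre. Leave alone.
- wash_bottle: White wash bottle with red cap, 66 mm across, 170 mm high, origin under its centre. Leave alone.
- beaker: Glass beaker, 72 mm across, 90 mm high, origin under its centre. Leave alone.

How it is judged:
On the way, in this order (a step that is already met when the one before it is completed fails the run):
1. the hasp is folded down over the staple (value of joint hasp below 0.15 rad), for 0.2 s.
2. the staple is inside the hook, the gate is shut, and the held hook is tugged against the staple with 5 to 16 N (value of joint hasp below 0.15 rad and distance between any of staple_bow, staple_down, staple_low, staple_leg and clip_mouth below 0.016 m and value of joint clip_gate below 0.08 rad and contact force between clip and carrier above 5 N and contact force between the fingers and clip above 1 N), for 0.3 s.
At the end, for the whole second after the job is handed in: Hasp within 0.15 rad of flat; gate shut to 0.08 rad; the staple's wire in the hook's crook (a listed wire point within 16 mm of clip_mouth); the hook hanging from the staple, its tag's centre lower than 100 mm above the bench (value of joint hasp below 0.15 rad and distance between any of staple_bow, staple_down, staple_low, staple_leg and clip_mouth below 0.016 m and value of joint clip_gate below 0.08 rad and height (world z) of clip_grip below 0.1 m); the robot touches nothing.
It fails at once if the held snap hook is pressed or pulled against the carrier with more than 16 N (contact force between clip and carrier above 16 N and contact force between the fingers and clip above 1 N).
It fails at once if the test-tube rack is moved by more than 30 mm (distance of tube_rack from where it was at the start of the episode above 0.03 m).
It fails at once if the wash bottle is moved by more than 30 mm (distance of wash_bottle from where it was at the start of the episode above 0.03 m).
It fails at once if the beaker is moved by more than 30 mm (distance of beaker from where it was at the start of the episode above 0.03 m).
It also fails if it takes over 69 s, if anything falls off the work surface, if the arm or the gripper's body presses on something with over 40 N, if the wrist force passes 120 N, or if a joint passes its speed limit or range.

## Working session

There is one attempt and no reset: what is moved stays moved. The work goes in short steps, Python scripts to look and compute and a tool call to move; the robot and the scene stay as the last step left them, time stands still between calls to the robot, and variables do not carry over. Pictures are saved under pics/ and viewed, and the job is handed in when it is done.

Besides the shell and the picture viewer there is one more tool, called after "Call:" as name(argument=value, ...), one argument or row to a line, values as JSON. carry_out: Moves the arm, as the interface text tells. Its arguments: {"type":"object","properties":{"increments":{"type":"string"},"squeeze":{"type":"number"}},"required":["increments"]}

```bash
ls; mkdir -p pics
python3 - <<'E'
from bench import r
import cv2,numpy as np
print(r.read_state(), r.pinch_z)
for n in ("side","top"):
    p,d=r.camera(n); cv2.imwrite(f"pics/{n}0.png",p); np.savez(f"pics/{n}0.npz",p=p,d=d)
    print(n,r.camera_model(n))
E
```

```text
pics
{'time': 0.0, 'joint_positions': array([ 1.24138681,  0.33288074, -0.06467972,  1.4609536 ,  0.02160867,
        1.3498979 , -0.08850848]), 'joint_vel': array([ 0.00200368,  0.00135706, -0.00067341, -0.00237731, -0.00127567,
        0.00065822, -0.00117345]), 'joint_torque': array([ 3.31983447e-04, -6.23247170e+01,  2.49431364e-02, -3.89899564e+01,
       -6.12637843e-02,  3.96324706e-02,  1.83452453e-04]), 'ee_pos': array([ 0.18862246, -0.59544561,  0.22174249]), 'eef_rot': array([ 8.06849961e-01, -5.90755972e-01, -6.05908244e-04, -3.92582276e-04]), 'ft_force': array([0.40413725, 0.1200372 , 0.05777612]), 'torque': array([-0.00938674,  0.00799672, -0.01808937]), 'width': 0.08692591179989054} 0.0187
side {'K': array([[466.68005953,   0.        , 315.3342886 ],
       [  0.        , 466.68005953, 237.13874655],
       [  0.        ,   0.        ,   1.        ]]), 'k1': -0.10988130288357192, 'extrinsics': array([[ 0.9757442 , -0.15831868,  0.15119011,  0.38821598],
       [-0.21807986, -0.76319696,  0.60825289, -0.68633844],
       [ 0.01909004, -0.62647075, -0.77921112,  1.02444885],
       [ 0.        ,  0.        ,  0.        ,  1.        ]])}
top {'K': array([[514.33714465,   0.        , 321.56624628],
       [  0.        , 514.33714465, 242.66127281],
       [  0.        ,   0.        ,   1.        ]]), 'k1': -0.07030000989746671, 'extrinsics': array([[ 0.02011484, -0.99735649,  0.06982425,  0.44354553],
       [-0.9997898 , -0.02034278, -0.00255485,  0.02301967],
       [ 0.00396852, -0.06975819, -0.99755604,  1.62153565],
       [ 0.        ,  0.        ,  0.        ,  1.        ]])}
```

View pics/side0.png

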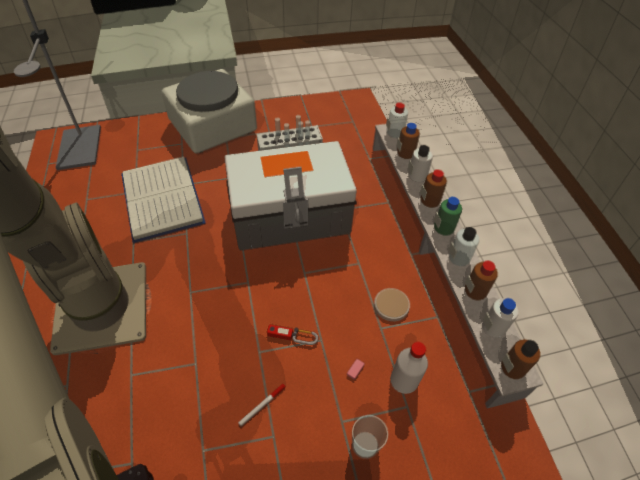

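View pics/top0.png

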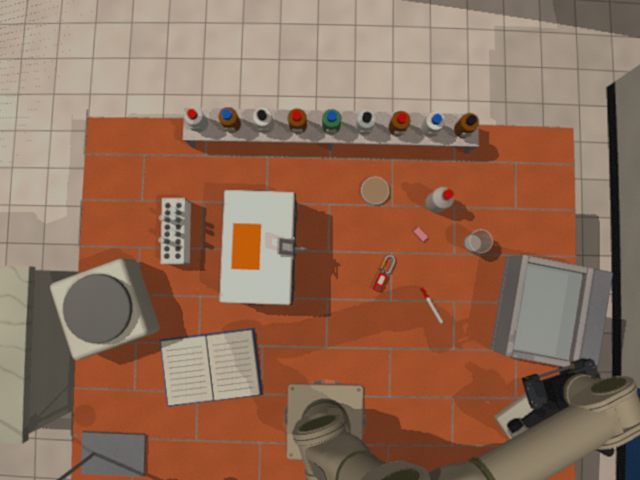

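The top view shows the carrier at about (258,247), front facing world -y with the hasp at (287,247). The clip tag is at (380,281) with its hook at (388,264). The beaker (478,242), bottle (440,200) and rack (174,230) are all well clear. Next I'll measure.

```bash
cat > h.py <<'E'
import numpy as np, cv2
from bench import r
from scipy.spatial.transform import Rotation as R
def ray(n,uv):
    m=r.camera_model(n);K=m["K"];uv=np.atleast_2d(np.float64(uv))
    D=np.array([m["k1"],0,0,0,0.])
    s=cv2.undistortPoints(uv[:,None],K,D)[:,0]
    d=np.c_[s,np.ones(len(s))]@m["extrinsics"][:3,:3].T
    return m["extrinsics"][:3,3],d
def plane(n,uv,z):
    o,d=ray(n,uv); return o+d*((z-o[2])/d[:,2])[:,None]
def proj(n,P):
    m=r.camera_model(n);E=np.linalg.inv(m["extrinsics"]);P=np.atleast_2d(P)
    return cv2.projectPoints(P,cv2.Rodrigues(E[:3,:3])[0],E[:3,3],m["K"],np.array([m["k1"],0,0,0,0.]))[0][:,0]
def depthpt(n,uv,d):
    uv=np.atleast_2d(uv);o,dr=ray(n,uv)
    return o+dr*d[uv[:,1].astype(int),uv[:,0].astype(int)][:,None]
def tri(a,b):
    o1,d1=ray("top",a);o2,d2=ray("side",b);d1=d1[0];d2=d2[0]
    A=np.c_[d1,-d2];t=np.linalg.lstsq(A,o2-o1,rcond=None)[0]
    p,q=o1+d1*t[0],o2+d2*t[1];return (p+q)/2,np.linalg.norm(p-q)
E
cat > m0.py <<'E'
from h import *
for n in("top","side"):
    f=np.load(f"pics/{n}0.npz");p=f["p"];d=f["d"]
    hsv=cv2.cvtColor(p,cv2.COLOR_BGR2HSV)
    # lid by depth: world z
    v,u=np.mgrid[:480,:640];P=depthpt(n,np.c_[u.ravel(),v.ravel()],d).reshape(480,640,3)
    m=((abs(P[...,2]-.18)<.012)&(d>0)).astype(np.uint8)
    k,l,s,c=cv2.connectedComponentsWithStats(m);i=1+np.argmax(s[1:,4]);mm=P[l==i]
    print(n,"lid z",np.median(mm[:,2]),s[i])
    rc=cv2.minAreaRect((mm[:,:2]*1000).astype(np.float32));print(rc)
    # clip red tag
    m=((hsv[...,1]>200)&((hsv[...,0]<4)|(hsv[...,0]>174))&(hsv[...,2]>90)).astype(np.uint8)
    k,l,s,c=cv2.connectedComponentsWithStats(m)
    for j in range(1,k):
        if s[j,4]>25: print(s[j],c[j],plane(n,c[j],.02)[0])
for n,b in(("top",(230,170,450,330)),("side",(180,120,420,400))):
    p=np.load(f"pics/{n}0.npz")["p"];x0,y0,x1,y1=b
    c=p[y0:y1,x0:x1];s=min(800/(x1-x0),600/(y1-y0));cv2.imwrite(f"pics/c_{n}.png",cv2.resize(c,None,fx=s,fy=s,interpolation=cv2.INTER_CUBIC));print(s)
E
python3 m0.py
```

```text
top lid z 0.17922278556354843 [ 219  190   79  115 7879]
((530.8779296875, 195.86436462402344), (215.37266540527344, 321.1406555175781), 89.31847381591797)
[188 110   8   9  55] [191.6        113.49090909] [0.9618873 0.4435341 0.02     ]
[293 111   8   9  61] [296.57377049 115.18032787] [0.9616627 0.1068428 0.02     ]
[398 113   9  10  63] [401.58730159 117.49206349] [ 0.96189524 -0.22877131  0.02      ]
[444 190   9   9  62] [447.77419355 193.9516129 ] [ 0.71809491 -0.37683568  0.02      ]
[374 280   9  11  30] [377.63333333 286.03333333] [ 0.42407175 -0.1580556   0.02      ]
side lid z 0.18094199055683446 [ 225  141  132   70 6474]
((529.7785034179688, 189.51174926757812), (230.68838500976562, 323.66839599609375), 88.17816162109375)
[433 171  10   6  47] [437.89361702 173.4893617 ] [1.01873407 0.27091086 0.02      ]
[483 262  12   9  80] [488.3625 265.9875] [ 1.01822555 -0.09443146  0.02      ]
[267 325  26  13 121] [278.82644628 331.75206612] [ 0.43486754 -0.16679393  0.02      ]
[411 342  15  14 156] [418.01282051 348.71153846] [ 0.74612624 -0.27976449  0.02      ]
[272 384  13  13  62] [277.77419355 390.01612903] [ 0.40762218 -0.30761271  0.02      ]
3.6363636363636362
2.142857142857143
```

View pics/c_top.png

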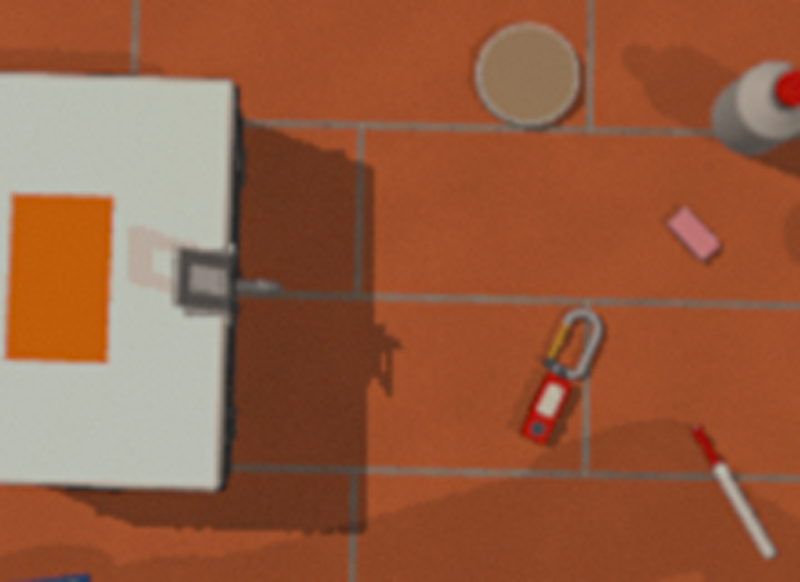

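Run:
```python
from h import *
p=np.load("pics/side0.npz")["p"]
cv2.imwrite("pics/c_side2.png",cv2.resize(p[155:245,215:365],None,fx=5.3,fy=5.3,interpolation=cv2.INTER_CUBIC))
p=np.load("pics/side0.npz")["p"][310:360,255:335]
cv2.imwrite("pics/c_clip_s.png",cv2.resize(p,None,fx=8,fy=8,interpolation=cv2.INTER_CUBIC))
p=np.load("pics/top0.npz")["p"][245:300,360:410]
cv2.imwrite("pics/c_clip_t.png",cv2.resize(p,None,fx=10,fy=10,interpolation=cv2.INTER_CUBIC))
```

```text
(no output)
```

View pics/c_side2.png

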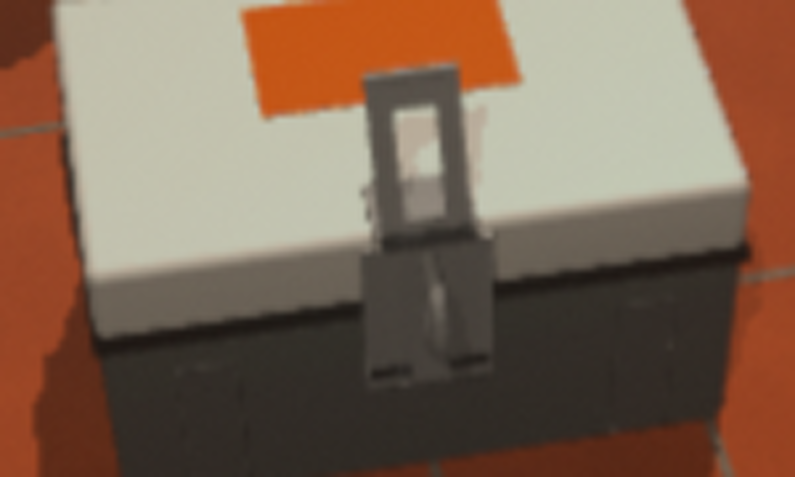

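View pics/c_clip_s.png

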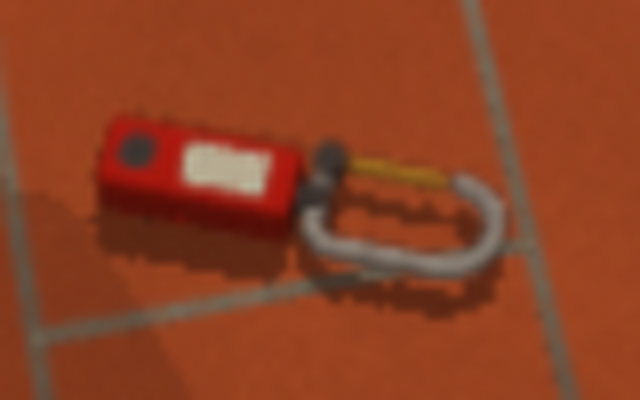

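View pics/c_clip_t.png

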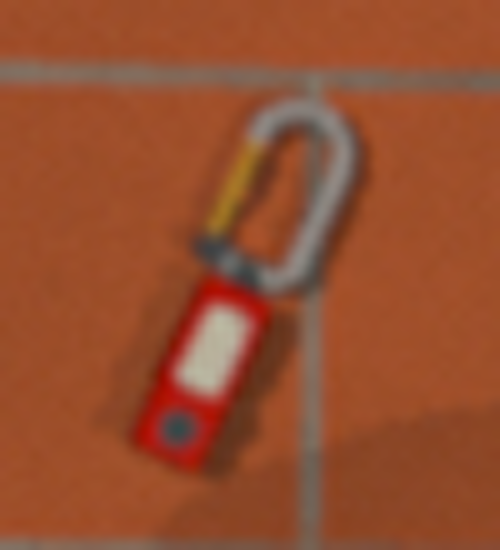

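The side crop shows the hasp leaning back over the lid and the staple in front of its plate at about (297,211) in the full picture. The clip lies with its hook towards world +x and its gate towards +y. Next, a finer measurement of the carrier, staple and clip.

```bash
cat > m1.py <<'E'
from h import *
f=np.load("pics/top0.npz");p=f["p"];hsv=cv2.cvtColor(p,cv2.COLOR_BGR2HSV)
lid=((hsv[...,1]<60)&(hsv[...,2]>140)).astype(np.uint8);lid[:, :210]=0;lid[:,305:]=0;lid[:180]=0;lid[315:]=0
k,l,s,c=cv2.connectedComponentsWithStats(lid);i=1+np.argmax(s[1:,4])
v,u=np.where(l==i);W=plane("top",np.c_[u,v],.18)
rc=cv2.minAreaRect((W[:,:2]*1000).astype(np.float32));print("lid",rc)
a=rc[2]; a=a-90 if a>45 else a
# edges by medians: project along axes
yaw=np.radians(rc[2] if rc[1][1]<rc[1][0] else rc[2])
print("corners",cv2.boxPoints(rc).round(1).tolist())
# side view lid
q=np.load("pics/side0.npz")["p"]
# clip: all non-floor pixels in window: tag red + gate + steel
for n,(x0,y0,x1,y1) in(("top",(365,250,402,297)),("side",(262,318,325,352))):
    pp=np.load(f"pics/{n}0.npz")["p"];h=cv2.cvtColor(pp,cv2.COLOR_BGR2HSV)
    tag=((h[...,1]>205)&((h[...,0]<5)|(h[...,0]>170))&(h[...,2]>80))|((h[...,1]<110)&(h[...,2]>150))
    if n=="top": w=tag[y0:y1,x0:x1]
    else: w=tag[y0:y1,x0:x1]
    print(n);print("\n".join("".join("#" if t else "." for t in r_) for r_ in w))
E
python3 m1.py
```

```text
lid ((530.2380981445312, 202.31735229492188), (197.8188934326172, 317.2136535644531), 89.22419738769531)
corners [[370.29998779296875, 105.5999984741211], [687.5, 101.30000305175781], [690.2000122070312, 299.1000061035156], [373.0, 303.3999938964844]]
top
.....................................
.....................................
.....................................
.....................................
.....................................
.....................................
.....................................
.....................................
.....................................
.....................................
.....................................
.....................................
.....................................
.....................................
.....................................
.....................................
.....................................
.....................................
.....................................
.....................................
.....................................
.....................................
........
[... 2422 characters left out ...]
............................................................
...............................................................
...............................................................
...............................................................
...............................................................
...............................................................
...............................................................
...............................................................
...............................................................
...............................................................
...............................................................
```

Run:
```python
from h import *
# clip landmarks by eye, top (z=.010 mid) : tag near-end corners, top face z=.02 ; hook apex
t=lambda a:[360+a[0]/10-.45,245+a[1]/10-.45]
s=lambda a:[255+a[0]/8-.44,310+a[1]/8-.44]
for nm,n,f,a,z in [("near1","top",t,(137,437),.02),("near2","top",t,(200,470),.02),("far1","top",t,(203,283),.02),("far2","top",t,(273,302),.02),("hookapex","top",t,(308,97),.012),
 ("s n1","side",s,(112,118),.02),("s n2","side",s,(103,185),.02),("s f1","side",s,(303,153),.02),("s f2","side",s,(292,215),.02),("s apex","side",s,(503,222),.012)]:
    print(nm,plane(n,[f(a)],z)[0].round(4))
# staple tip in top
tt=[230+277/3.636,170+288/3.636]
print("staple top view",plane("top",[tt],.15)[0].round(4),tt)
for n,b in(("top",(275,235,320,262)),("side",(280,195,312,232))):
    x0,y0,x1,y1=b;p=np.load(f"pics/{n}0.npz")["p"][y0:y1,x0:x1]
    k=min(800/(x1-x0),600/(y1-y0))//1;cv2.imwrite(f"pics/st_{n}.png",cv2.resize(p,None,fx=k,fy=k,interpolation=cv2.INTER_CUBIC));print(k)
```

```text
near1 [ 0.4169 -0.1445  0.02  ]
near2 [ 0.4071 -0.1643  0.02  ]
far1 [ 0.4651 -0.1644  0.02  ]
far2 [ 0.4596 -0.1863  0.02  ]
hookapex [ 0.5242 -0.1976  0.012 ]
s n1 [ 0.4141 -0.1421  0.02  ]
s n2 [ 0.4079 -0.1637  0.02  ]
s f1 [ 0.4681 -0.1654  0.02  ]
s f2 [ 0.4611 -0.1849  0.02  ]
s apex [ 0.5227 -0.1962  0.012 ]
staple top view [0.5268 0.0629 0.15  ] [306.1826182618262, 249.20792079207922]
17.0
16.0
```

View pics/st_top.png

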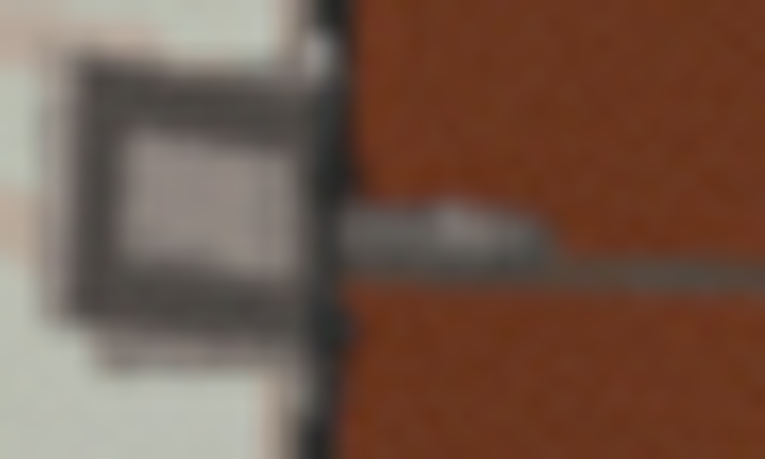

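View pics/st_side.png

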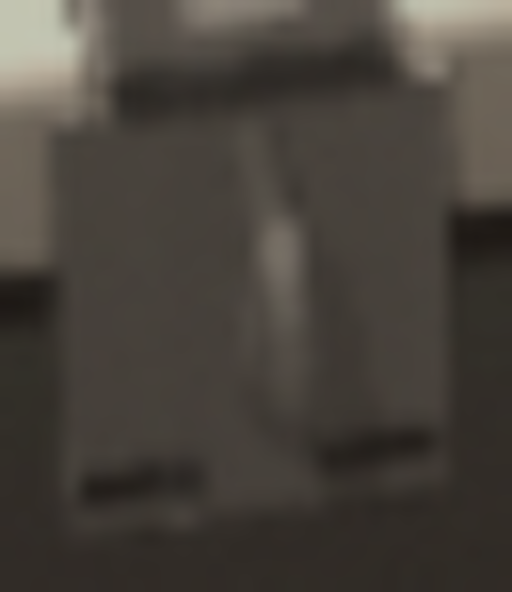

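Run:
```python
from h import *
print(plane("top",[[275+400/17-.47,235+236/17-.47]],.167)[0],plane("top",[[275+535/17-.47,235+238/17-.47]],.15)[0])
C=np.array([.5302,.2023,0]);X=np.array([.0135,1,0]);Y=np.array([-1,.0135,0]);Z=np.array([0,0,1.])
f=lambda x,y,z:C+X*x+Y*y+Z*z
print("nom bow",f(-.138,0,.144),"leg",f(-.117,0,.165))
for dy in(-.005,0,.005):
  print(dy,proj("side",[f(-.138,dy,.144),f(-.138+.006,dy,.158)]),proj("top",[f(-.138,dy,.144),f(-.117,dy,.165)]))
# hinge / lid corners check in side
print(proj("side",[f(-.1,-.16,.18),f(-.1,.16,.18),f(-.0686,0,.2517)]))
# tag
e=np.array([.5235,-.197])-np.array([.4118,-.154]);print("clip yaw",np.degrees(np.arctan2(e[1],e[0])),np.linalg.norm(e))
```

```text
[0.52767125 0.08553858 0.167     ] [0.52878131 0.06350816 0.15      ]
nom bow [0.528337 0.0643   0.144   ] leg [0.5286205 0.0853    0.165    ]
-0.005 [[299.7532405  219.41745837]
 [299.2697241  213.92229961]] [[305.83874666 247.06652104]
 [298.24531717 246.36299321]]
0 [[297.78248782 219.70373999]
 [297.28656777 214.20708455]] [[305.7767079  248.80026472]
 [298.18060524 248.12137615]]
0.005 [[295.80950114 219.9904264 ]
 [295.30114924 214.49229813]] [[305.7146659  250.53479582]
 [298.11590162 249.88057156]]
[[356.99227123 190.3161129 ]
 [230.45737918 207.91024343]
 [292.12922314 169.08686339]]
clip yaw -21.05469529085135 0.1196908100064495
```

```bash
cat > go.py <<'E'
import sys
from h import *
# args: groups x y z angle(deg of tool x, tool down)
def inc(x,y,z,a):
    s=r.read_state();R0=R.from_quat(s["eef_rot"])
    t=np.radians(a);xa=[np.cos(t),np.sin(t),0];za=[0,0,-1];ya=np.cross(za,xa)
    R1=R.from_matrix(np.c_[xa,ya,za])
    rv=(R0.inv()*R1).as_rotvec(degrees=True);d=R0.inv().apply(np.array([x,y,z])-s["ee_pos"])
    return np.r_[rv.round(2),d.round(4)]
def stat():
    s=r.read_state();xa=R.from_quat(s["eef_rot"]).as_matrix()
    print("t",round(s["time"],2),"p",s["ee_pos"].round(4),"xang",np.degrees(np.arctan2(xa[1,0],xa[0,0])).round(2),"z",xa[:,2].round(3),"F",s["ft_force"].round(2),"w",round(s["width"],4),"q",s["joint_positions"].round(2))
if __name__=="__main__":
    stat();a=list(map(float,sys.argv[1:]))
    for i in range(0,len(a),4): print(*inc(*a[i:i+4]))
E
python3 go.py 0.3 -.5 .3 -82 0.5 -.35 .3 -90 .529 .165 .3 -90
```

```text
t 0.1 p [ 0.1886 -0.5955  0.2219] xang -72.42 z [-0.     0.001 -1.   ] F [ 0.29  0.06 -1.  ] w 0.0871 q [ 1.24  0.33 -0.06  1.46  0.02  1.35 -0.09]
0.01 0.07 9.58 -0.0575 -0.135 -0.0781
0.01 0.07 17.58 -0.1401 -0.371 -0.078
0.01 0.07 17.58 -0.6223 -0.5542 -0.0774
```

Call:
carry_out(
  increments="0 0 4 -0.01 -0.02 -0.055 0; 0 0 8 -0.04 -0.07 -0.078 0; 0 0 12 -0.06 -0.125 -0.078 0; 0 0 15 -0.08 -0.18 -0.078 0; 0 0.07 17.6 -0.1 -0.235 -0.078 0",
  squeeze=20,
)

```text
time: 0.72
ee_pos: [0.3836, -0.4279, 0.2998]
eef_rot: [-0.706, 0.708, 0.0, -0.0]
ft_force: [0.1, -0.9, -0.8]
width: 0.045
```

```bash
python3 go.py 0.5 -.2 .3 -90 .529 .165 .3 -90
```

```text
t 0.72 p [ 0.3836 -0.4279  0.2998] xang -90.12 z [-0.001  0.    -1.   ] F [ 0.1  -0.88 -0.79] w 0.045 q [ 0.92  0.2  -0.19  1.47  0.04  1.48 -0.84]
0.03 0.0 -0.12 -0.2281 -0.1159 -0.0003
0.03 0.0 -0.12 -0.5932 -0.1441 -0.0003
```

Call:
carry_out(
  increments="0 0 0 -0.05 -0.03 0 0; 0 0 0 -0.1 -0.06 0 0; 0 0 0 -0.155 -0.09 0 0; 0 0 0 -0.21 -0.12 0 0; 0 0 0 -0.27 -0.125 0 0",
)

```text
time: 1.35
ee_pos: [0.5101, -0.1558, 0.2989]
eef_rot: [-0.707, 0.708, 0.001, -0.0]
ft_force: [0.2, 0.3, 0.3]
width: 0.0017
```

Call:
carry_out(
  increments="0 0 0 -0.06 0 0 0; 0 0 0 -0.12 0 0 0; 0 0 0 -0.18 0 0 0; 0 0 0 -0.24 -0.01 0 0; 0 0 0 -0.3 -0.018 0 0",
)

```text
time: 1.98
ee_pos: [0.5284, 0.1457, 0.2992]
eef_rot: [-0.706, 0.708, 0.001, -0.0]
ft_force: [1.5, -0.4, 0.3]
width: 0.0006
```

```bash
python3 go.py .529 .168 .3 -90 .529 .168 .225 -90
```

```text
t 1.98 p [0.5284 0.1457 0.2992] xang -90.12 z [-0.001  0.001 -1.   ] F [ 1.51 -0.41  0.27] w 0.0006 q [ 0.23  0.19 -0.66  1.51  0.12  1.48 -2.01]
0.06 0.04 -0.12 -0.0223 -0.0006 -0.0008
0.06 0.04 -0.12 -0.0223 -0.0006 0.0742
```

Call:
carry_out(
  increments="0 0 0 -0.025 0 0 0; 0 0 0 -0.025 0 0 0; 0 0 0 -0.025 0 0.02 0; 0 0 0 -0.025 0 0.05 0; 0 0 0 -0.025 0 0.074 0",
)

```text
time: 2.6
ee_pos: [0.5284, 0.1688, 0.2239]
eef_rot: [-0.706, 0.709, 0.0, -0.001]
ft_force: [-0.1, -0.2, -0.0]
width: 0.0007
```

Call:
carry_out(
  increments="0 0 0 0.015 0 0 0; 0 0 0 0.03 0 0 0; 0 0 0 0.045 0 0 0; 0 0 0 0.06 0 0 0; 0 0 0 0.075 0 0 0",
)

```text
time: 3.22
ee_pos: [0.5282, 0.0925, 0.2243]
eef_rot: [-0.705, 0.709, 0.0, -0.001]
ft_force: [-0.3, 0.5, 1.3]
width: 0.0
```

Call:
carry_out(
  increments="0 0 0 0.015 0 0 0; 0 0 0 0.03 0 0 0; 0 0 0 0.04 0 0 0; 0 0 0 0.045 0 0 0; 0 0 0 0.045 0 -0.03 0",
)

```text
time: 3.85
ee_pos: [0.5269, 0.0471, 0.2528]
eef_rot: [-0.705, 0.709, 0.002, -0.002]
ft_force: [-0.3, 0.7, 1.1]
width: 0.0006
```

```bash
python3 go.py .45 -.1 .25 -90
python3 - <<'E'
from h import *
for n in("top","side"):
    p,d=r.camera(n);np.savez(f"pics/{n}1.npz",p=p,d=d);cv2.imwrite(f"pics/{n}1.png",p)
E
```

```text
t 3.85 p [0.5269 0.0471 0.2528] xang -90.27 z [-0.005 -0.    -1.   ] F [-0.26  0.68  1.06] w 0.0006 q [ 0.37  0.16 -0.6   1.64  0.09  1.38 -1.82]
0.3 -0.03 -0.27 0.1474 0.0762 0.0033
```

View pics/side1.png

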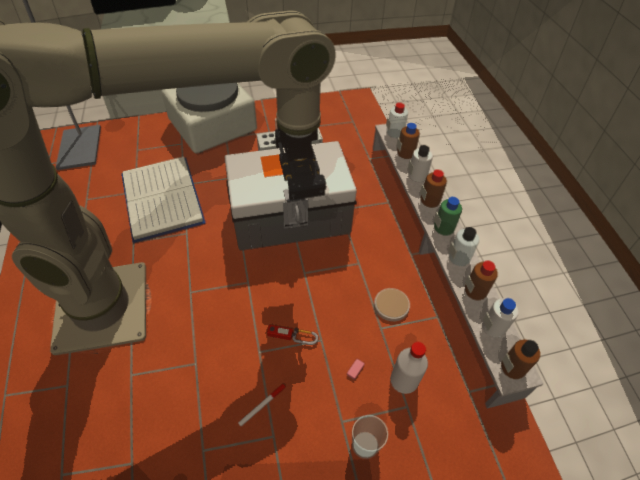

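The hasp is no longer upright, but the gripper hides it. I'll move to the clip and look again from there.

Call:
carry_out(
  increments="0 0 3 0.04 0 0 0.02; 0 0 8 0.08 0.02 0 0.04; 0 0 13 0.12 0.04 0.02 0.06; 0 0 18 0.17 0.07 0.05 0.06; 0 0.3 21 0.21 0.09 0.1 0.06",
)

```text
time: 4.58
ee_pos: [0.4405, -0.1589, 0.1621]
eef_rot: [-0.564, 0.826, -0.004, -0.0]
ft_force: [0.7, -0.0, -0.1]
width: 0.0426
```

```bash
python3 - <<'E'
from h import *
for n in("top","side"):
    p,d=r.camera(n);np.savez(f"pics/{n}2.npz",p=p,d=d);cv2.imwrite(f"pics/{n}2.png",p)
p=np.load("pics/side2.npz")["p"]
cv2.imwrite("pics/c2.png",cv2.resize(p[155:245,215:365],None,fx=5.3,fy=5.3,interpolation=cv2.INTER_CUBIC))
E
python3 go.py .4375 -.1645 .1 -111.7 .4375 -.1645 .003 -111.7
```

```text
t 4.67 p [ 0.436  -0.1601  0.1576] xang -111.63 z [-0.006 -0.004 -1.   ] F [-0.88  0.56  0.25] w 0.0507 q [ 0.64  0.06 -0.4   1.93  0.03  1.16 -1.72]
0.23 -0.33 0.07 0.0032 -0.0032 0.0576
0.23 -0.33 0.07 0.0027 -0.0036 0.1546
```

View pics/c2.png

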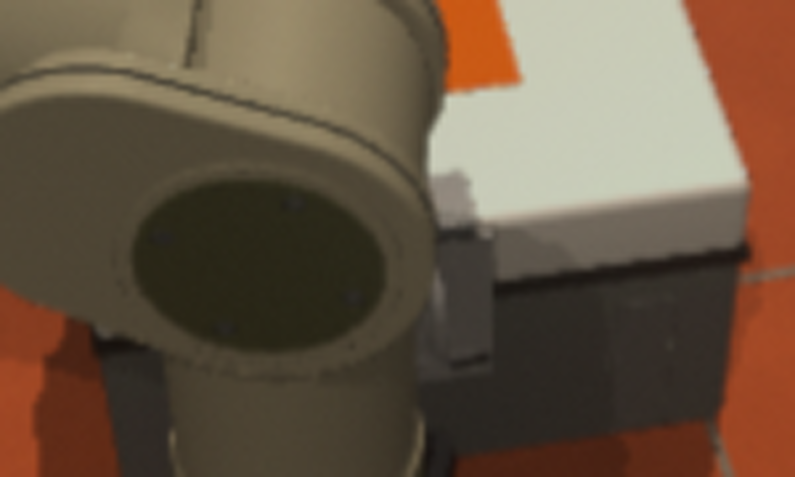

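The strap is down on the front plate and nothing stands on the lid. Now to grasp the clip.

Call:
carry_out(
  increments="0.2 -0.3 0 0.003 -0.003 0.03 0.06; 0.2 -0.3 0 0.003 -0.004 0.07 0.06; 0.2 -0.3 0 0.003 -0.004 0.115 0.06; 0.2 -0.3 0 0.003 -0.004 0.145 0.06; 0.2 -0.3 0 0.003 -0.004 0.153 0.06",
)

```text
time: 5.3
ee_pos: [0.437, -0.1637, 0.0031]
eef_rot: [-0.562, 0.827, 0.001, -0.001]
ft_force: [0.1, -0.5, 0.5]
width: 0.0603
```

```bash
python3 go.py .4375 -.1645 .003 -111.7;  python3 - <<'E'
from h import *
p,d=r.camera("side");np.savez(f"pics/side3.npz",p=p,d=d)
cv2.imwrite("pics/c3.png",cv2.resize(p[280:370,225:355],None,fx=6,fy=6,interpolation=cv2.INTER_CUBIC))
E
```

```text
t 5.3 p [ 0.437  -0.1637  0.0031] xang -111.55 z [-0.003  0.001 -1.   ] F [ 0.09 -0.55  0.48] w 0.0603 q [ 0.61  0.28 -0.38  2.06  0.14  0.83 -1.8 ]
0.2 0.0 0.15 0.0005 -0.0008 0.0001
```

View pics/c3.png

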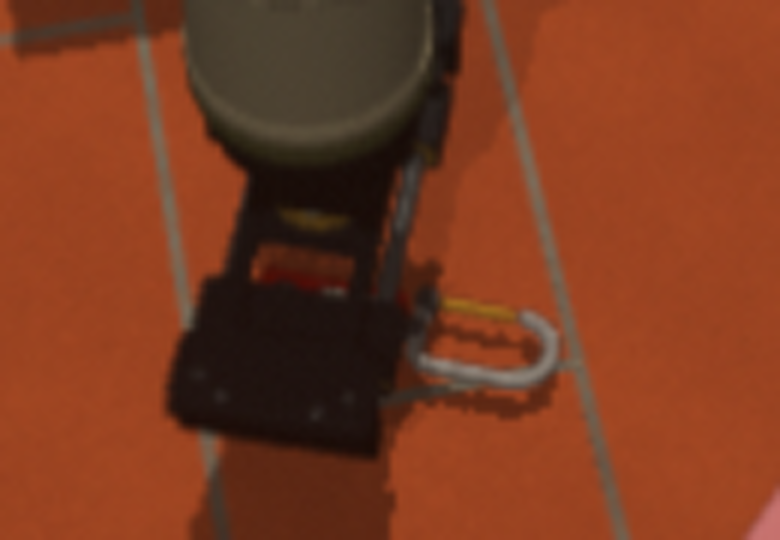

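The tag sits between the fingers and the hook shows at their right, around (305,337). Close now.

Call:
carry_out(
  increments="0 0 0 0 0 0 0.02; 0 0 0 0 0 0 0.01; 0 0 0 0 0 0 0.01; 0 0 0 0 0 0 0.01; 0 0 0 0 0 0 0.01",
  squeeze=45,
)

```text
time: 5.98
ee_pos: [0.4375, -0.1641, 0.0037]
eef_rot: [-0.562, 0.827, 0.001, -0.001]
ft_force: [-0.6, 0.5, 3.5]
width: 0.0238
```

Call:
carry_out(
  increments="0 0 0 0 0 0 0.01; 0 0 0 0 0 -0.02 0.01; 0 0 0 0 0 -0.05 0.01; 0 0 0 0 0 -0.1 0.01; 0 0 0 0 0 -0.14 0.01",
)

```text
time: 6.6
ee_pos: [0.4377, -0.1642, 0.1453]
eef_rot: [-0.562, 0.827, 0.001, -0.001]
ft_force: [0.2, -0.8, -1.9]
width: 0.0235
```

```bash
python3 go.py .45 -.06 .136 -90.8 .45 -.03 .136 -90.8
python3 - <<'E'
from h import *
for n in("top","side"):
    p,d=r.camera(n);np.savez(f"pics/{n}4.npz",p=p,d=d);cv2.imwrite(f"pics/{n}4.png",p)
E
```

```text
t 6.6 p [ 0.4377 -0.1642  0.1453] xang -111.56 z [-0.002  0.001 -1.   ] F [ 0.2  -0.8  -1.94] w 0.0235 q [ 0.65  0.07 -0.4   1.94  0.03  1.13 -1.71]
0.1 0.01 -20.76 -0.1014 0.0268 0.0093
0.1 0.01 -20.76 -0.1293 0.0379 0.0093
```

View pics/side4.png

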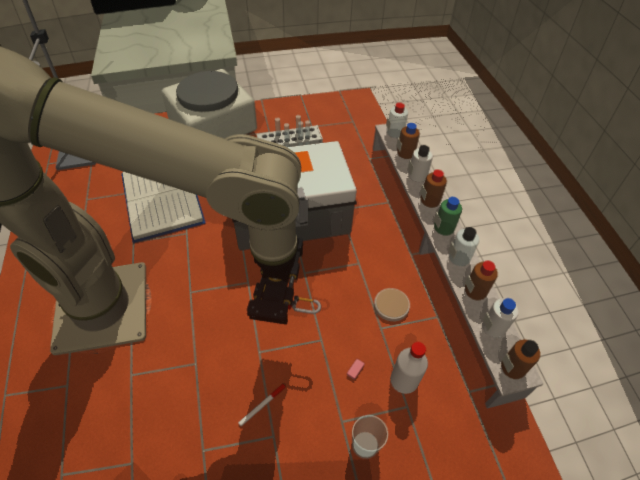

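View pics/top4.png

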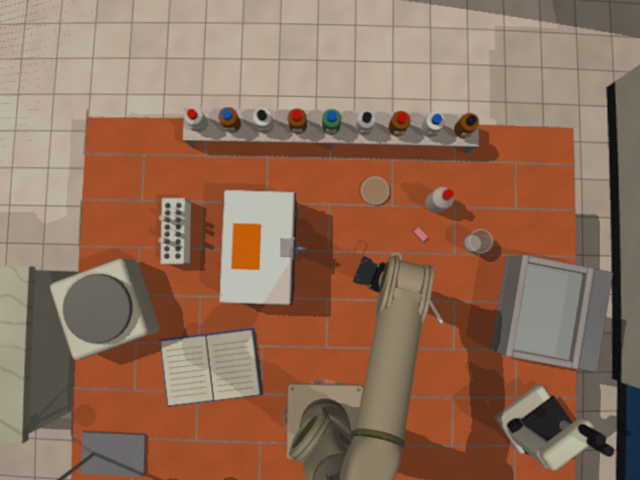

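Run:
```python
from h import *
p=np.load("pics/top4.npz")["p"];d=np.load("pics/top4.npz")["d"]
cv2.imwrite("pics/c4.png",cv2.resize(p[225:285,265:400],None,fx=5.9,fy=5.9,interpolation=cv2.INTER_CUBIC))
for x in range(278,312,2): print(x,depthpt("top",[[x,247]],d)[0].round(3),p[247,x])
```

```text
278 [0.53  0.141 0.182] [181 193 188]
280 [0.53  0.136 0.182] [144 153 160]
282 [0.53  0.13  0.184] [127 133 143]
284 [0.53  0.124 0.183] [127 133 142]
286 [0.53  0.119 0.184] [129 136 143]
288 [0.53  0.113 0.183] [130 137 147]
290 [0.53  0.108 0.181] [126 132 140]
292 [0.53  0.102 0.19 ] [105 111 117]
294 [0.53  0.096 0.184] [50 50 53]
296 [0.532 0.091 0.167] [65 67 72]
298 [0.532 0.086 0.168] [ 94  99 108]
300 [0.532 0.08  0.169] [100 105 115]
302 [0.532 0.074 0.166] [79 84 98]
304 [0.532 0.069 0.161] [62 68 87]
306 [0.542 0.068 0.002] [40 51 82]
308 [ 0.543  0.061 -0.002] [26 44 88]
310 [0.542 0.055 0.001] [25 45 88]
```

View pics/c4.png

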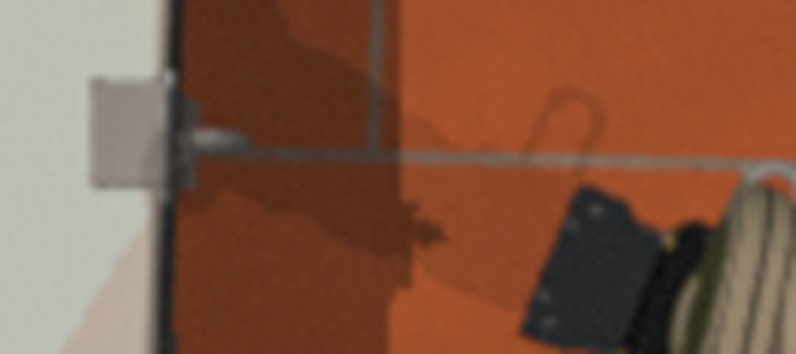

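The top crop shows only the hinge leaf on the lid (z about 0.18) and the staple at row 248, so the hasp is folded. Next I'll check how the hook sits in the grip.

Run:
```python
from h import *
s=r.read_state();c=s["ee_pos"]+[0,0,.0065]
a=np.radians(-21.6);X=np.array([np.cos(a),np.sin(a),0]);Y=np.array([-np.sin(a),np.cos(a),0])
f=lambda x,y:c+X*x+Y*y
P=[f(.093,0),f(.0735,.014),f(.038,.014),f(.06,-.014)]
print(proj("top",P),proj("side",P))
p=np.load("pics/side4.npz")["p"].copy()
q=cv2.resize(p[280:340,260:340],None,fx=10,fy=10,interpolation=cv2.INTER_CUBIC)
for u in proj("side",P): cv2.circle(q,tuple(int(t) for t in (u-[260,280]+.5)*10),4,(0,255,0),1)
cv2.imwrite("pics/c4s.png",q)
```

```text
[[397.71439552 251.09306253]
 [390.63238573 255.48218994]
 [385.93796832 266.93903638]
 [397.88773981 263.6178526 ]] [[320.98407134 307.98243938]
 [313.02548226 301.10320449]
 [296.84578824 298.72200723]
 [304.65895063 311.36771935]]
```

View pics/c4s.png

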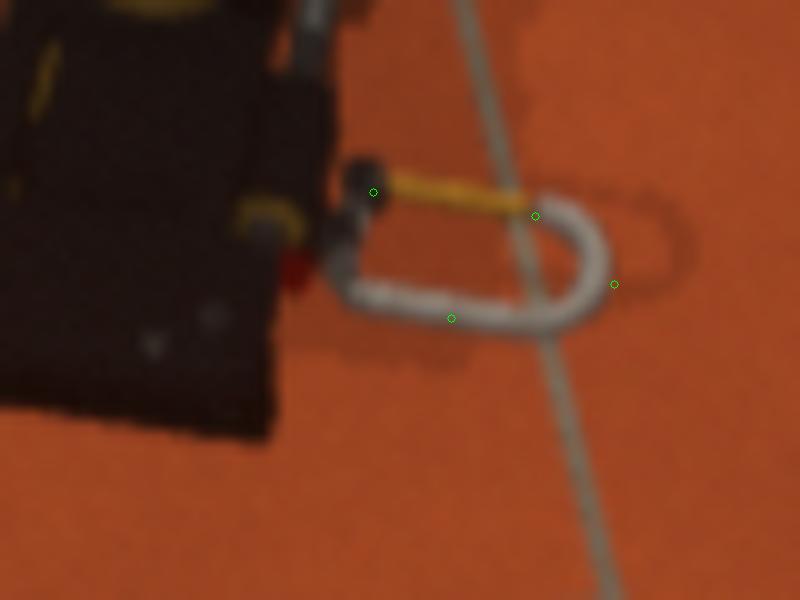

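Call:
carry_out(
  increments="0 0 -4 -0.03 0.005 0 0.01; 0 0 -9 -0.06 0.015 0.004 0.01; 0 0 -14 -0.1 0.025 0.007 0.01; 0 0 -18 -0.13 0.033 0.008 0.01; 0 0 -20.8 -0.155 0.033 0.008 0.01",
)

```text
time: 7.32
ee_pos: [0.4661, -0.0064, 0.139]
eef_rot: [-0.704, 0.71, -0.002, 0.0]
ft_force: [-0.2, -0.3, -2.1]
width: 0.0239
```

```bash
python3 go.py .467 .02 .1375 -90.8  .467 .035 .1375 -90.8
```

```text
t 7.33 p [ 0.4661 -0.0064  0.139 ] xang -90.46 z [ 0.003 -0.002 -1.   ] F [-0.16 -0.33 -2.08] w 0.0239 q [ 0.47  0.09 -0.57  1.95  0.05  1.12 -1.71]
-0.18 -0.12 0.34 -0.0264 -0.0007 0.0014
-0.18 -0.12 0.34 -0.0414 -0.0006 0.0014
```

Call:
carry_out(
  increments="-0.2 -0.1 0.3 -0.01 -0.001 0.001 0.01; -0.2 -0.1 0.3 -0.02 -0.001 0.001 0.01; -0.2 -0.1 0.3 -0.03 -0.001 0.001 0.01; -0.2 -0.1 0.3 -0.036 -0.001 0.001 0.01; -0.2 -0.1 0.3 -0.036 -0.001 0.001 0.01",
)

```text
time: 7.95
ee_pos: [0.4674, 0.0297, 0.138]
eef_rot: [-0.702, 0.712, -0.0, -0.0]
ft_force: [0.6, -0.7, -2.1]
width: 0.0234
```

```bash
python3 go.py .467 .05 .1375 -90.8
python3 - <<'E'
from h import *
for n in("top","side"):
    p,d=r.camera(n);np.savez(f"pics/{n}5.npz",p=p,d=d)
p=np.load("pics/side5.npz")["p"];cv2.imwrite("pics/c5s.png",cv2.resize(p[190:265,250:350],None,fx=8,fy=8,interpolation=cv2.INTER_CUBIC))
p=np.load("pics/top5.npz")["p"];cv2.imwrite("pics/c5t.png",cv2.resize(p[230:290,275:355],None,fx=10,fy=10,interpolation=cv2.INTER_CUBIC))
E
```

```text
t 7.95 p [0.4674 0.0297 0.138 ] xang -90.76 z [-0.    -0.001 -1.   ] F [ 0.61 -0.67 -2.06] w 0.0234 q [ 0.42  0.1  -0.61  1.94  0.06  1.12 -1.79]
0.01 -0.03 0.04 -0.0203 0.0006 0.0005
```

View pics/c5s.png

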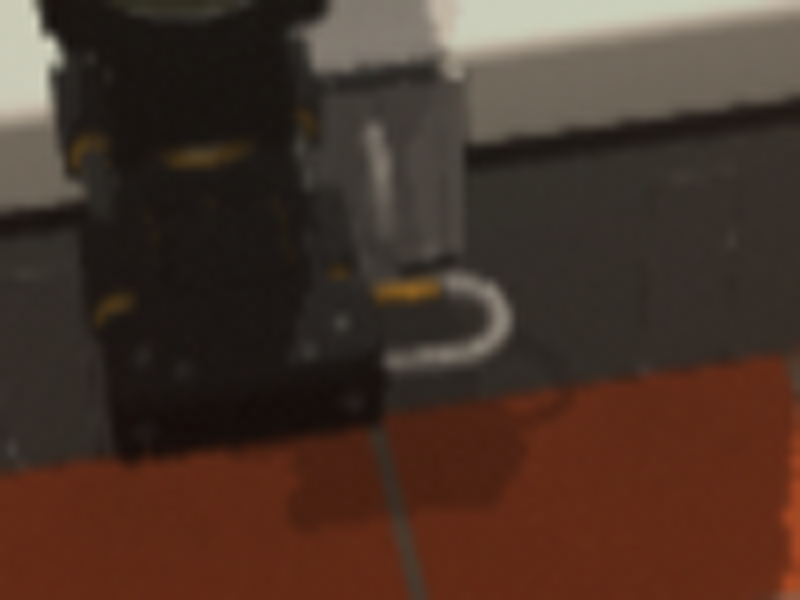

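View pics/c5t.png

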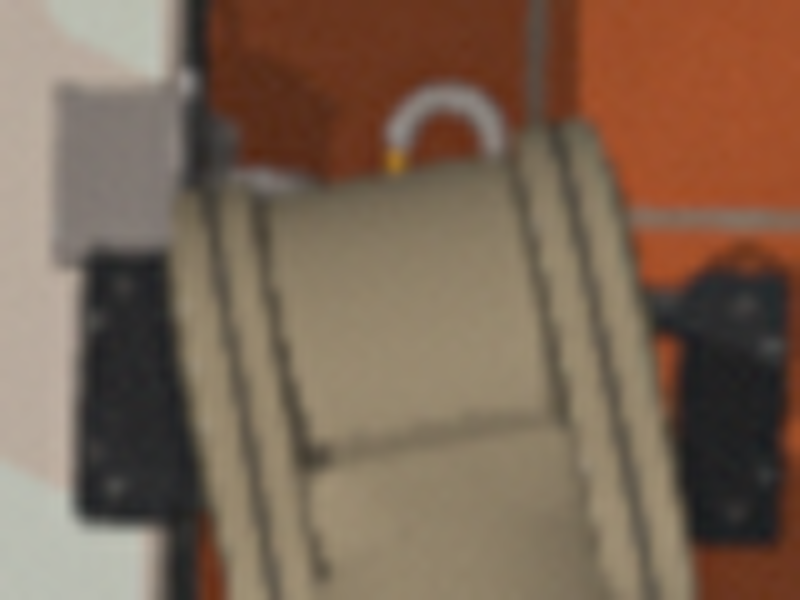

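Run:
```python
from h import *
print(plane("side",[[313.9,229.3]],.1445)[0],plane("top",[[319,238]],.1445)[0])
q=np.load("pics/side5.npz")["p"]
# wire column by rows: brightness peak 
g=cv2.cvtColor(q,cv2.COLOR_BGR2GRAY)
for v in range(204,224,2):print(v,g[v,290:306])
P=lambda x,y,z:proj("side",[[x,y,z]])[0].round(1)
for x in(.524,.528,.532):print(x,P(x,.0645,.150),P(x,.064,.144),P(x,.068,.158))
```

```text
[0.56088759 0.02534187 0.1445    ] [0.56023747 0.02689829 0.1445    ]
204 [50 59 59 58 59 63 63 60 60 60 60 60 62 68 69 70]
206 [ 51  58  59  58  61  79 107  98  64  59  58  61  65  69  68  67]
208 [ 54  59  58  58  60  72 100 103  80  61  61  69  70  70  68  67]
210 [ 59  59  58  58  58  61  90 115 100  65  62  69  70  70  69  68]
212 [ 55  55  56  57  58  63  80 107  94  63  61  67  70  69  68  62]
214 [40 40 43 54 58 63 74 92 88 68 60 62 69 70 68 62]
216 [39 38 40 47 55 61 64 80 79 67 60 63 69 70 67 63]
218 [37 38 40 44 59 58 61 73 75 66 62 61 66 70 68 63]
220 [37 39 38 40 50 55 53 57 59 60 60 61 64 73 73 64]
222 [33 35 34 31 42 60 59 55 54 53 57 54 54 58 47 37]
0.524 [296.  218.3] [296.1 220.1] [295.7 215.2]
0.528 [297.6 218.1] [297.7 219.8] [297.3 214.9]
0.532 [299.2 217.8] [299.2 219.6] [298.9 214.7]
```

Call:
carry_out(
  increments="0 0 0 -0.004 0.001 0.0005 0.01; 0 0 0 -0.008 0.0015 0.0005 0.01; 0 0 0 -0.012 0.0015 0.0005 0.01; 0 0 0 -0.016 0.0015 0.0005 0.01; 0 0 0 -0.020 0.0015 0.0005 0.01",
)

```text
time: 8.68
ee_pos: [0.4661, 0.0492, 0.1374]
eef_rot: [-0.702, 0.712, -0.0, -0.001]
ft_force: [-1.4, -1.8, -1.2]
width: 0.0237
```

```bash
python3 go.py .466 .064 .1375 -90.8
```

```text
t 8.68 p [0.4661 0.0492 0.1374] xang -90.8 z [-0.    -0.001 -1.   ] F [-1.39 -1.79 -1.21] w 0.0237 q [ 0.4   0.1  -0.62  1.94  0.07  1.12 -1.84]
0.03 -0.06 -0.0 -0.0148 0.0003 -0.0001
```

Call:
carry_out(
  increments="0 0 0 -0.002 0 0 0.01; 0 0 0 -0.004 0 0 0.01; 0 0 0 -0.006 0 0 0.01; 0 0 0 -0.008 0 0 0.01; 0 0 0 -0.008 0 0 0.01",
)

```text
time: 9.3
ee_pos: [0.4661, 0.0572, 0.1373]
eef_rot: [-0.702, 0.712, -0.0, -0.001]
ft_force: [-0.0, -3.8, -0.5]
width: 0.0233
```

Call:
carry_out(
  increments="0 0 0 -0.0015 0 0 0.01; 0 0 0 -0.003 0 0 0.01; 0 0 0 -0.0045 0 0 0.01; 0 0 0 -0.006 0 0 0.01; 0 0 0 -0.006 0 0 0.01",
)

```text
time: 9.93
ee_pos: [0.466, 0.0634, 0.1372]
eef_rot: [-0.702, 0.712, 0.0, -0.001]
ft_force: [-1.2, -3.2, -1.8]
width: 0.0239
```

```bash
python3 go.py .466 .065 .1375 -90.8;python3 - <<'E'
from h import *
for n in("top","side"):
    p,d=r.camera(n);np.savez(f"pics/{n}6.npz",p=p,d=d)
p=np.load("pics/side6.npz")["p"];cv2.imwrite("pics/c6s.png",cv2.resize(p[180:255,250:350],None,fx=8,fy=8,interpolation=cv2.INTER_CUBIC))
p=np.load("pics/top6.npz")["p"];cv2.imwrite("pics/c6t.png",cv2.resize(p[220:280,265:345],None,fx=10,fy=10,interpolation=cv2.INTER_CUBIC))
E
```

```text
t 9.93 p [0.466  0.0634 0.1372] xang -90.79 z [-0.001 -0.001 -1.   ] F [-1.2  -3.18 -1.81] w 0.0239 q [ 0.38  0.11 -0.64  1.93  0.07  1.12 -1.87]
0.07 -0.06 0.01 -0.0016 -0.0 -0.0003
```

View pics/c6s.png

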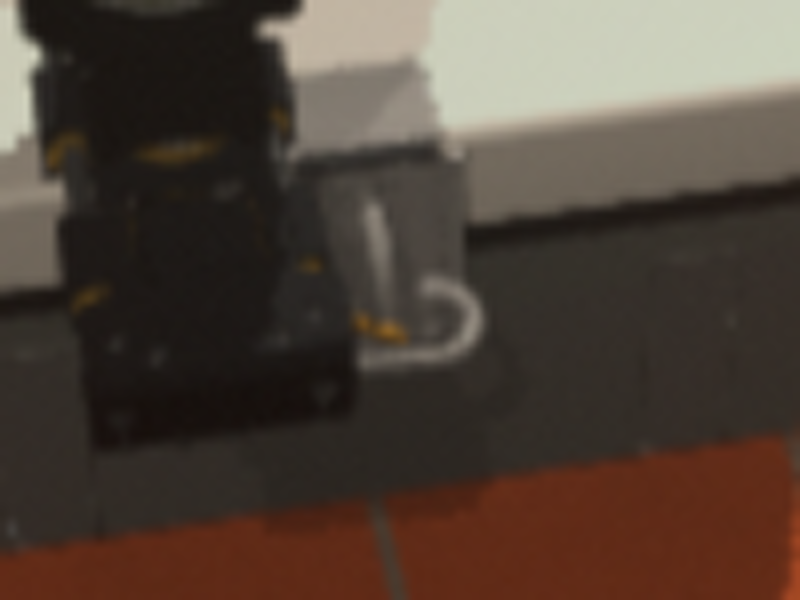

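View pics/c6t.png

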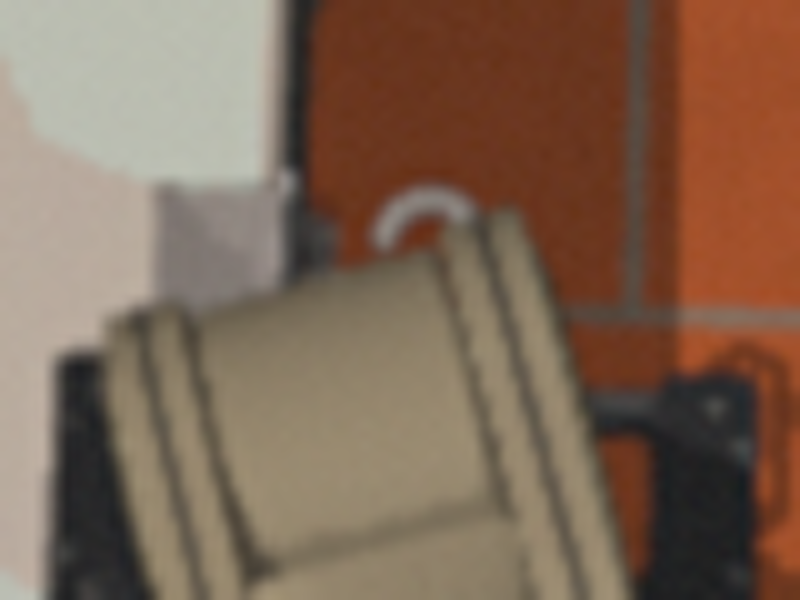

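The gate (side view, about (298,221)) is pushed in by the wire, and the force is steady at 3 N. I'll go a little deeper, then draw back.

Call:
carry_out(
  increments="0 0 0 -0.001 0 0 0.01; 0 0 0 -0.002 0 0 0.01; 0 0 0 -0.003 0 0 0.01; 0 0 0 -0.0035 0 0 0.01; 0 0 0 -0.0035 0 0 0.01",
)

```text
time: 10.65
ee_pos: [0.4659, 0.0669, 0.1372]
eef_rot: [-0.702, 0.712, 0.0, -0.001]
ft_force: [-1.8, -3.1, -2.7]
width: 0.0235
```

```bash
python3 go.py .452 .066 .1375 -90.8;python3 - <<'E'
from h import *
for n in("top","side"):
    p,d=r.camera(n);np.savez(f"pics/{n}7.npz",p=p,d=d)
p=np.load("pics/side7.npz")["p"];cv2.imwrite("pics/c7s.png",cv2.resize(p[180:240,270:330],None,fx=10,fy=10,interpolation=cv2.INTER_CUBIC))
E
```

```text
t 10.65 p [0.4659 0.0669 0.1372] xang -90.79 z [-0.002 -0.001 -1.   ] F [-1.82 -3.1  -2.67] w 0.0235 q [ 0.37  0.11 -0.64  1.93  0.07  1.12 -1.88]
0.09 -0.06 0.01 0.0011 0.0139 -0.0003
```

View pics/c7s.png

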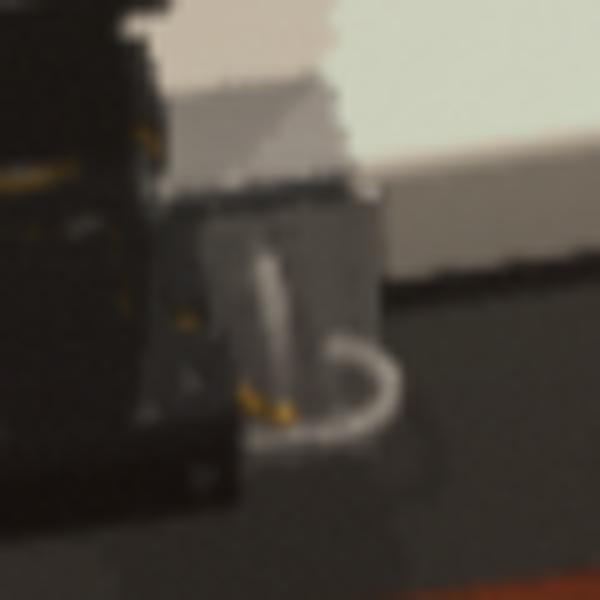

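Call:
carry_out(
  increments="0 0 0 0 0.003 0 0.01; 0 0 0 0 0.006 0 0.01; 0 0 0 0 0.009 0 0.01; 0 0 0 0.001 0.012 0 0.01; 0 0 0 0.001 0.014 0 0.01",
)

```text
time: 11.38
ee_pos: [0.4519, 0.0666, 0.1374]
eef_rot: [-0.702, 0.712, 0.0, -0.0]
ft_force: [-0.6, 0.3, -2.3]
width: 0.0237
```

```bash
python3 go.py .446 .065 .1375 -90.8;python3 - <<'E'
from h import *
for n in("side",):
    p,d=r.camera(n);np.savez(f"pics/{n}8.npz",p=p,d=d)
p=np.load("pics/side8.npz")["p"];cv2.imwrite("pics/c8s.png",cv2.resize(p[180:240,260:320],None,fx=10,fy=10,interpolation=cv2.INTER_CUBIC))
E
```

```text
t 11.38 p [0.4519 0.0666 0.1374] xang -90.75 z [-0.001 -0.    -1.   ] F [-0.65  0.26 -2.27] w 0.0237 q [ 0.38  0.08 -0.64  1.97  0.05  1.12 -1.87]
0.05 -0.03 0.05 0.0017 0.0059 -0.0001
```

View pics/c8s.png

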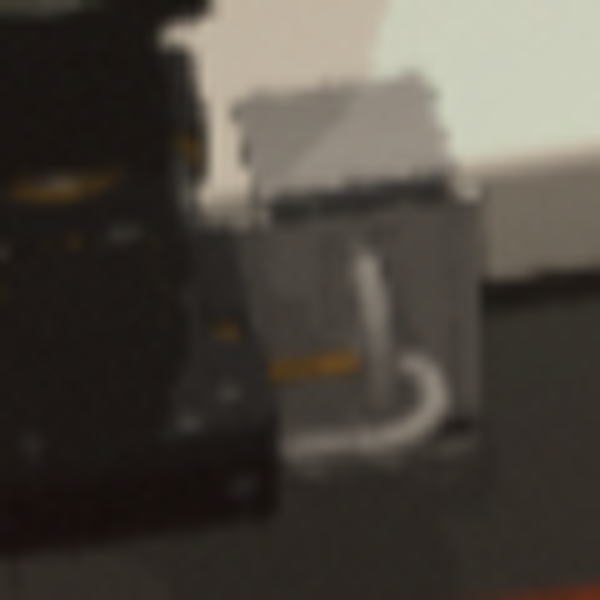

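The gate has sprung back to shut, the wire stands in the crook at about (298,217), and the side force is gone. Now I'll take up the slack gently.

Call:
carry_out(
  increments="0 0 0 0.001 0.001 0 0.01; 0 0 0 0.001 0.002 0 0.01; 0 0 0 0.001 0.003 0 0.01; 0 0 0 0.001 0.0035 0 0.01; 0 0 0 0.001 0.004 0 0.01",
)

```text
time: 12.05
ee_pos: [0.4478, 0.0656, 0.1374]
eef_rot: [-0.702, 0.712, 0.0, -0.0]
ft_force: [0.2, -0.7, -1.9]
width: 0.0234
```

```bash
python3 go.py .446 .065 .1375 -90.8
```

```text
t 12.05 p [0.4478 0.0656 0.1374] xang -90.75 z [-0.001 -0.001 -1.   ] F [ 0.2  -0.73 -1.86] w 0.0234 q [ 0.38  0.06 -0.64  1.98  0.04  1.12 -1.86]
0.05 -0.03 0.05 0.0007 0.0018 -0.0001
```

Call:
carry_out(
  increments="0 0 0 0 0.0003 0 0.01; 0 0 0 0 0.0006 0 0.01; 0 0 0 0 0.001 0 0.01; 0 0 0 0 0.0013 0 0.01; 0 0 0 0 0.0015 0 0.01",
)

```text
time: 12.68
ee_pos: [0.4469, 0.0657, 0.1377]
eef_rot: [-0.702, 0.712, -0.0, 0.0]
ft_force: [5.8, -0.2, -2.3]
width: 0.0233
```

```bash
python3 go.py .446 .065 .1375 -90.8
```

```text
t 12.68 p [0.4469 0.0657 0.1377] xang -90.76 z [ 0.001 -0.    -1.   ] F [ 5.8  -0.24 -2.29] w 0.0233 q [ 0.38  0.06 -0.64  1.98  0.04  1.11 -1.86]
-0.04 -0.02 0.04 0.0007 0.0009 0.0002
```

Call:
carry_out(
  increments="0 0 0 0 0.0006 0 0.01; 0 0 0 0 0.0007 0 0.01; 0 0 0 0 0.0008 0 0.01; 0 0 0 0 0.0008 0 0.01; 0 0 0 0 0.0008 0 0.01",
)

```text
time: 13.3
ee_pos: [0.4469, 0.0657, 0.1379]
eef_rot: [-0.702, 0.712, -0.001, 0.001]
ft_force: [6.7, -0.1, -3.5]
width: 0.024
```

```bash
python3 go.py .446 .065 .1375 -90.8
```

```text
t 13.3 p [0.4469 0.0657 0.1379] xang -90.76 z [ 0.002 -0.    -1.   ] F [ 6.67 -0.15 -3.55] w 0.024 q [ 0.39  0.06 -0.64  1.98  0.04  1.11 -1.86]
-0.14 -0.0 0.04 0.0007 0.0009 0.0004
```

Call:
carry_out(
  increments="0 0 0 0 0.0009 0 0.01; 0 0 0 0 0.001 0 0.01; 0 0 0 0 0.001 0 0.01; 0 0 0 0 0.001 0 0.01; 0 0 0 0 0.001 0 0.01",
)

```text
time: 13.92
ee_pos: [0.4468, 0.0657, 0.1382]
eef_rot: [-0.702, 0.712, -0.001, 0.002]
ft_force: [6.6, 0.3, -3.6]
width: 0.0235
```

Call:
carry_out(
  increments="0 0 0 0 0.001 0 0.01; 0 0 0 0 0.001 0 0.01; 0 0 0 0 0.001 0 0.01; 0 0 0 0 0.001 0 0.01; 0 0 0 0 0.001 0 0.01",
)

```text
time: 14.55
ee_pos: [0.4465, 0.0662, 0.1387]
eef_rot: [-0.702, 0.712, -0.002, 0.002]
ft_force: [5.7, 2.0, 0.6]
width: 0.0235
```

```bash
python3 go.py .446 .065 .1375 -90.8;python3 - <<'E'
from h import *
for n in("side",):
    p,d=r.camera(n);np.savez(f"pics/{n}9.npz",p=p,d=d)
p=np.load("pics/side9.npz")["p"];cv2.imwrite("pics/c9s.png",cv2.resize(p[180:240,260:320],None,fx=10,fy=10,interpolation=cv2.INTER_CUBIC))
E
```

```text
t 14.55 p [0.4465 0.0662 0.1387] xang -90.75 z [ 0.006  0.001 -1.   ] F [5.65 1.95 0.6 ] w 0.0235 q [ 0.39  0.05 -0.64  1.98  0.04  1.11 -1.86]
-0.35 0.05 0.05 0.0012 0.0005 0.0012
```

View pics/c9s.png

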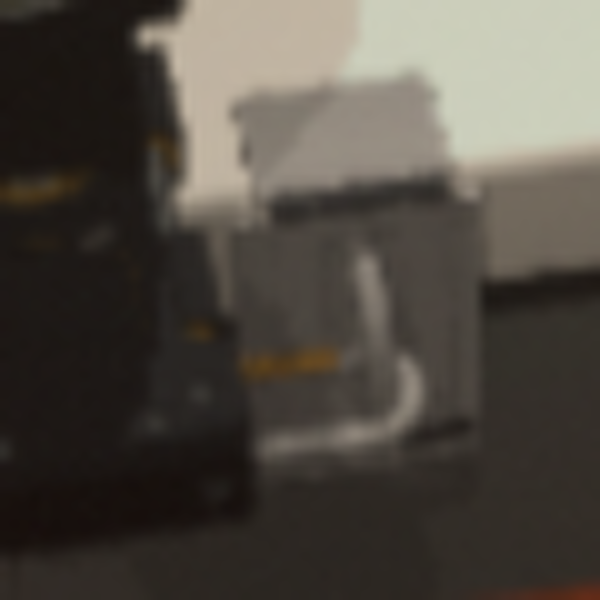

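Call:
carry_out(
  increments="-0.3 0 0 0.0005 0.0008 0.0008 0.01; -0.3 0 0 0.0006 0.0011 0.001 0.01; -0.3 0 0 0.0006 0.0013 0.001 0.01; -0.3 0 0 0.0006 0.0013 0.001 0.01; -0.3 0 0 0.0006 0.0013 0.001 0.01",
)

```text
time: 15.22
ee_pos: [0.4465, 0.0659, 0.1383]
eef_rot: [-0.703, 0.712, -0.001, 0.002]
ft_force: [6.9, 1.9, 0.3]
width: 0.0237
```

```bash
python3 go.py .446 .065 .1375 -90.8
```

```text
t 15.22 p [0.4465 0.0659 0.1383] xang -90.73 z [ 0.004  0.001 -1.   ] F [6.94 1.91 0.29] w 0.0237 q [ 0.39  0.06 -0.64  1.98  0.04  1.11 -1.86]
-0.21 0.08 0.07 0.0009 0.0005 0.0008
```

Call:
carry_out(
  increments="-0.3 0 0 0.0006 0.0014 0.0008 0.01; -0.3 0 0 0.0006 0.0016 0.0008 0.01; -0.3 0 0 0.0006 0.0016 0.0008 0.01; -0.3 0 0 0.0006 0.0016 0.0008 0.01; -0.3 0 0 0.0006 0.0016 0.0008 0.01",
)

```text
time: 15.85
ee_pos: [0.4464, 0.0659, 0.1384]
eef_rot: [-0.703, 0.711, 0.0, 0.002]
ft_force: [8.2, 2.0, 0.0]
width: 0.0237
```

```bash
python3 go.py .446 .065 .1375 -90.8
```

```text
t 15.85 p [0.4464 0.0659 0.1384] xang -90.71 z [ 0.002  0.002 -1.   ] F [8.21 2.05 0.03] w 0.0237 q [ 0.39  0.06 -0.64  1.98  0.04  1.11 -1.85]
-0.12 0.13 0.09 0.0009 0.0004 0.0009
```

That reads 8.2 N. I'll hold it for one more call.

Call:
carry_out(
  increments="-0.1 0 0 0 0.0015 0.0004 0.01; -0.1 0 0 0 0.0015 0.0004 0.01; -0.1 0 0 0 0.0015 0.0004 0.01; -0.1 0 0 0 0.0015 0.0004 0.01; -0.1 0 0 0 0.0015 0.0004 0.01",
)

```text
time: 16.48
ee_pos: [0.4464, 0.0661, 0.1387]
eef_rot: [-0.703, 0.711, -0.0, 0.002]
ft_force: [8.8, 1.1, -0.7]
width: 0.0234
```

```bash
python3 go.py .4475 .065 .1375 -90.8
```

```text
t 16.48 p [0.4464 0.0661 0.1387] xang -90.7 z [ 0.004  0.003 -1.   ] F [ 8.76  1.11 -0.72] w 0.0234 q [ 0.39  0.06 -0.64  1.98  0.03  1.11 -1.85]
-0.21 0.16 0.1 0.0011 -0.0011 0.0012
```

Now ease off the pull, then open by a limited amount, since the carrier face is close behind the rear finger.

Call:
carry_out(
  increments="0 0 0 0 -0.0005 0 0.01; 0 0 0 0 -0.001 0 0.01; 0 0 0 0 -0.0015 0 0.01; 0 0 0 0 -0.0015 0 0.01; 0 0 0 0 -0.0015 0 0.01",
)

```text
time: 17.1
ee_pos: [0.4476, 0.0659, 0.1385]
eef_rot: [-0.703, 0.711, -0.0, 0.002]
ft_force: [-0.1, -0.3, -1.8]
width: 0.0241
```

Call:
carry_out(
  increments="0 0 0 0 0 0 0.026; 0 0 0 0 0 0 0.03; 0 0 0 0 0 0 0.036; 0 0 0 0 0 0 0.036; 0 0 0 0 0 0 0.036",
)

```text
time: 17.73
ee_pos: [0.4476, 0.0659, 0.1385]
eef_rot: [-0.703, 0.711, -0.0, 0.002]
ft_force: [0.7, -0.4, -0.3]
width: 0.0357
```

```bash
python3 go.py .446 .066 .24 -90.8;python3 - <<'E'
from h import *
p,d=r.camera("side")
cv2.imwrite("pics/c10s.png",cv2.resize(p[170:270,230:330],None,fx=6,fy=6,interpolation=cv2.INTER_CUBIC))
E
```

```text
t 17.73 p [0.4476 0.0659 0.1385] xang -90.71 z [ 0.003  0.003 -1.   ] F [ 0.71 -0.42 -0.3 ] w 0.0357 q [ 0.39  0.06 -0.64  1.98  0.04  1.11 -1.85]
-0.17 0.15 0.09 -0.0003 0.0013 -0.1015
```

View pics/c10s.png

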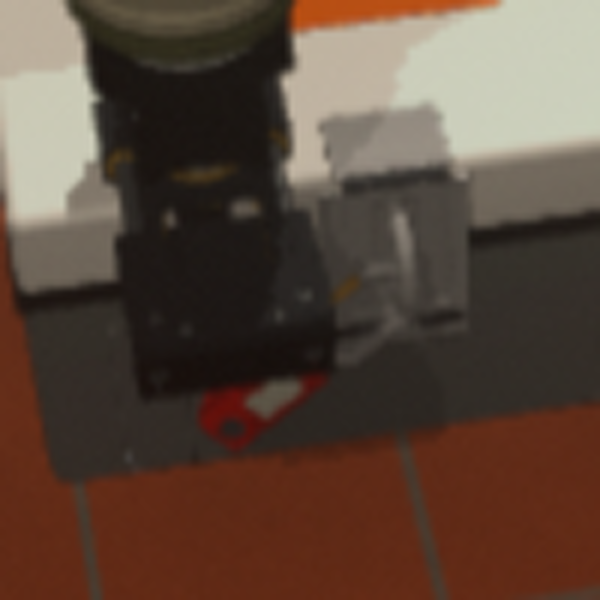

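The tag has swung down below the fingers and is hanging obliquely. Lift straight up.

Call:
carry_out(
  increments="0 0 0 0 0 -0.005 0.036; 0 0 0 0 0 -0.02 0.036; 0 0 0 0 0 -0.05 0.036; 0 0 0 0 0 -0.09 0.036; 0 0 0 0 0 -0.13 0.036",
)

```text
time: 18.4
ee_pos: [0.4471, 0.0658, 0.2709]
eef_rot: [-0.703, 0.711, -0.001, 0.002]
ft_force: [0.6, -0.8, -0.4]
width: 0.0358
```

Call:
carry_out(
  increments="0 0 0 0.03 0 -0.02 0.036; 0 0 0 0.08 0 -0.02 0.036; 0 0 0 0.13 0 -0.02 0.036; 0 0 0 0.18 0 -0.02 0.036; 0 0 0 0.22 0 -0.02 0.036",
)

```text
time: 19.02
ee_pos: [0.444, -0.1563, 0.2916]
eef_rot: [-0.702, 0.712, -0.001, 0.003]
ft_force: [0.5, -0.0, 0.9]
width: 0.0359
```

```bash
python3 go.py .446 .066 .24 -90.8;python3 - <<'E'
from h import *
p,d=r.camera("side");np.savez("pics/side11.npz",p=p,d=d);cv2.imwrite("pics/side11.png",p)
E
```

```text
t 19.02 p [ 0.444  -0.1563  0.2916] xang -90.76 z [ 0.005  0.002 -1.   ] F [ 0.49 -0.01  0.89] w 0.0359 q [ 0.62 -0.03 -0.36  1.72 -0.01  1.44 -1.33]
-0.3 0.12 0.04 -0.2222 0.0012 0.0521
```

View pics/side11.png

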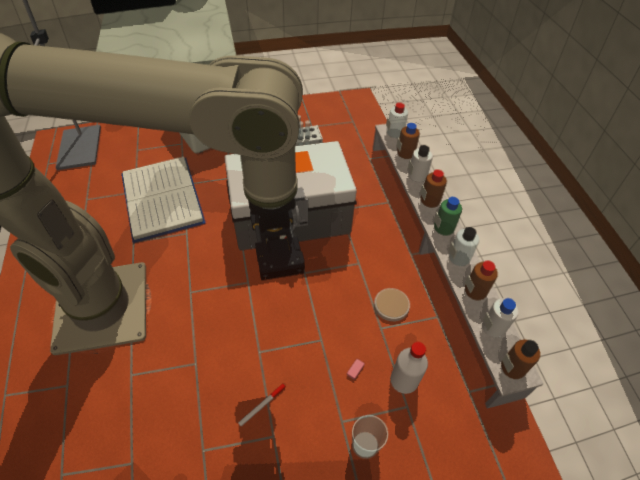

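The gripper still hides the clip from the side camera. I'll move further off to see it.

Call:
carry_out(
  increments="0 0 0 0.05 0 -0.02 0.036; 0 0 0 0.1 0 -0.02 0.036; 0 0 0 0.15 0 -0.02 0.036; 0 0 0 0.2 0 -0.02 0.036; 0 0 0 0.22 0 -0.02 0.036",
)

```text
time: 19.7
ee_pos: [0.4379, -0.3843, 0.3115]
eef_rot: [-0.699, 0.715, -0.001, 0.002]
ft_force: [0.3, 1.6, -0.2]
width: 0.0358
```

Run:
```python
from h import *
p,d=r.camera("side");np.savez("pics/side12.npz",p=p,d=d);cv2.imwrite("pics/side12.png",p)
cv2.imwrite("pics/c12s.png",cv2.resize(p[160:260,230:360],None,fx=6,fy=6,interpolation=cv2.INTER_CUBIC))
```

```text
(no output)
```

View pics/c12s.png

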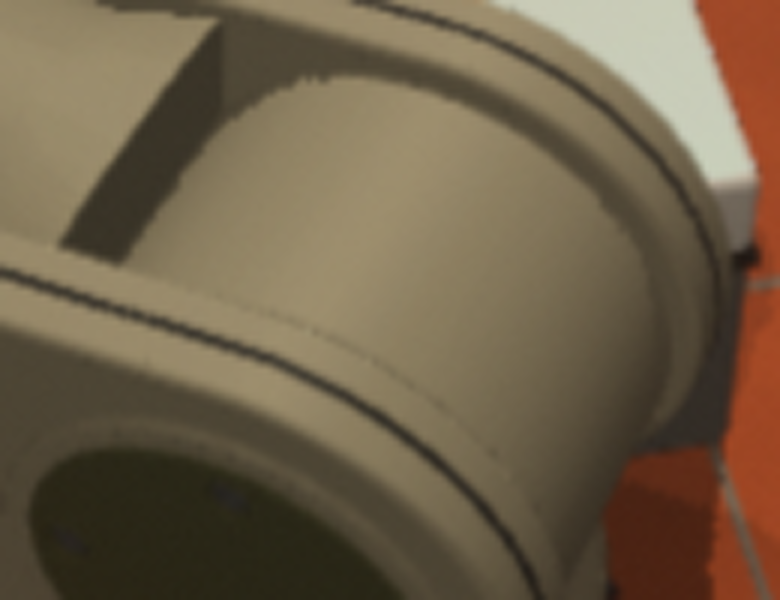

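Call:
carry_out(
  increments="0 0 -2 0.05 0.04 0 0.036; 0 0 -4 0.1 0.08 0 0.036; 0 0 -8 0.14 0.13 0 0.036; 0 0 -12 0.17 0.18 0 0.036; 0 0 -14 0.19 0.22 0 0.036",
)

```text
time: 20.38
ee_pos: [0.2119, -0.5706, 0.311]
eef_rot: [0.781, -0.624, 0.002, -0.001]
ft_force: [0.4, -0.7, 0.2]
width: 0.0356
```

Run:
```python
from h import *
p,d=r.camera("side");np.savez("pics/side13.npz",p=p,d=d);cv2.imwrite("pics/side13.png",p)
cv2.imwrite("pics/c13s.png",cv2.resize(p[160:260,230:360],None,fx=6,fy=6,interpolation=cv2.INTER_CUBIC))
p,d=r.camera("top");np.savez("pics/top13.npz",p=p,d=d);cv2.imwrite("pics/top13.png",p)
```

```text
(no output)
```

View pics/c13s.png

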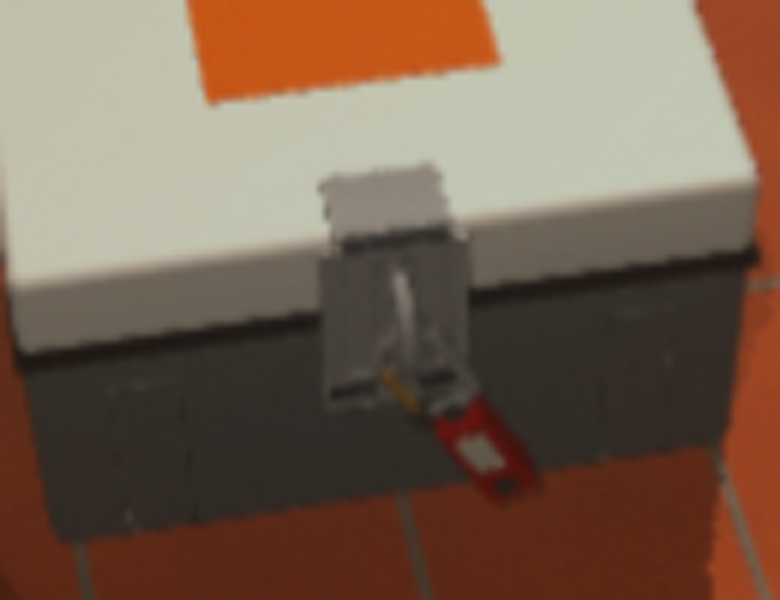

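View pics/top13.png

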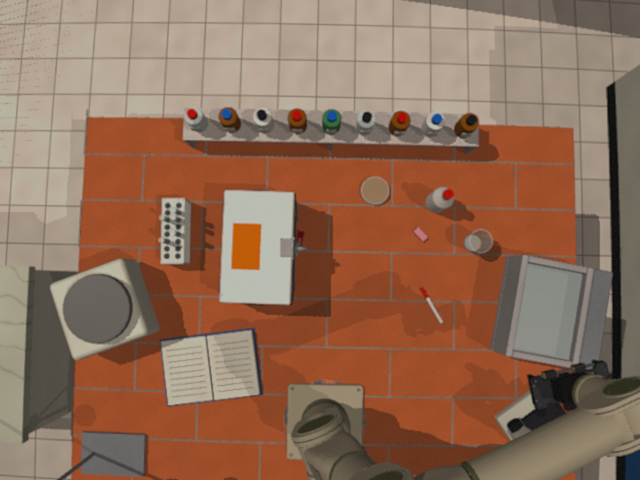

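The clip hangs from the staple with its gate shut and swings to the right (tag near (311,235)). Neither the rack, bottle nor beaker has moved. I'll wait for it to come to rest.

Call:
carry_out(
  increments="0 0 0 0 0 0 0.036; 0 0 0 0 0 0 0.036; 0 0 0 0 0 0 0.036; 0 0 0 0 0 0 0.036; 0 0 0 0 0 0 0.036",
)

```text
time: 21.1
ee_pos: [0.208, -0.572, 0.311]
eef_rot: [0.779, -0.627, 0.001, -0.0]
ft_force: [0.9, 1.0, 0.7]
width: 0.0361
```

Call:
carry_out(
  increments="0 0 0 0 0 0 0.036; 0 0 0 0 0 0 0.036; 0 0 0 0 0 0 0.036; 0 0 0 0 0 0 0.036; 0 0 0 0 0 0 0.036",
)

```text
time: 21.72
ee_pos: [0.208, -0.572, 0.311]
eef_rot: [0.779, -0.627, 0.001, -0.0]
ft_force: [-0.3, 0.5, 0.2]
width: 0.0361
```

Call:
carry_out(
  increments="0 0 0 0 0 0 0.036; 0 0 0 0 0 0 0.036; 0 0 0 0 0 0 0.036; 0 0 0 0 0 0 0.036; 0 0 0 0 0 0 0.036",
)

```text
time: 22.35
ee_pos: [0.208, -0.572, 0.311]
eef_rot: [0.779, -0.627, 0.001, -0.0]
ft_force: [0.1, -0.1, -0.1]
width: 0.0358
```

Call:
carry_out(
  increments="0 0 0 0 0 0 0.036; 0 0 0 0 0 0 0.036; 0 0 0 0 0 0 0.036; 0 0 0 0 0 0 0.036; 0 0 0 0 0 0 0.036",
)

```text
time: 22.98
ee_pos: [0.208, -0.572, 0.311]
eef_rot: [0.779, -0.627, 0.001, -0.0]
ft_force: [-0.9, 1.5, 0.2]
width: 0.0361
```

Call:
carry_out(
  increments="0 0 0 0 0 0 0.036; 0 0 0 0 0 0 0.036; 0 0 0 0 0 0 0.036; 0 0 0 0 0 0 0.036; 0 0 0 0 0 0 0.036",
)

```text
time: 23.6
ee_pos: [0.208, -0.572, 0.311]
eef_rot: [0.779, -0.627, 0.001, -0.0]
ft_force: [0.5, 0.4, -0.4]
width: 0.0358
```

```bash
cat > chk.py <<'E'
from h import *
import time
out=[]
for i in range(3):
    p,d=r.camera("side")
    h=cv2.cvtColor(p,cv2.COLOR_BGR2HSV)[200:260,270:340]
    m=((h[...,1]>190)&((h[...,0]<4)|(h[...,0]>174))&(h[...,2]>90)).astype(np.uint8)
    k,l,s,c=cv2.connectedComponentsWithStats(m);j=1+np.argmax(s[1:,4]);uv=c[j]+[270,200]
    print(s[j],uv,depthpt("side",[uv.round()],d)[0].round(3))
cv2.imwrite("pics/c14s.png",cv2.resize(p[180:260,260:350],None,fx=7,fy=7,interpolation=cv2.INTER_CUBIC))
E
python3 chk.py
```

```text
[20 33  7  2 12] [292.91666667 233.58333333] [0.518 0.08  0.071]
[23 32  8  3 16] [296.5  233.25] [0.526 0.081 0.072]
[27 30  7  4 15] [300.2        232.06666667] [0.537 0.081 0.073]
```

View pics/c14s.png

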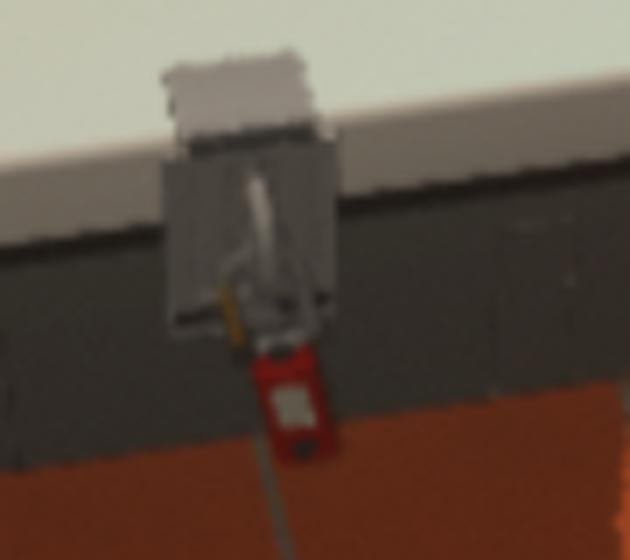

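Still swinging. I'll wait some more.

Call:
carry_out(
  increments="0 0 0 0 0 0 0.036; 0 0 0 0 0 0 0.036; 0 0 0 0 0 0 0.036; 0 0 0 0 0 0 0.036; 0 0 0 0 0 0 0.036",
)

```text
time: 24.38
ee_pos: [0.2079, -0.572, 0.311]
eef_rot: [0.779, -0.627, 0.001, -0.0]
ft_force: [-0.9, 0.2, -0.3]
width: 0.0358
```

Call:
carry_out(
  increments="0 0 0 0 0 0 0.036; 0 0 0 0 0 0 0.036; 0 0 0 0 0 0 0.036; 0 0 0 0 0 0 0.036; 0 0 0 0 0 0 0.036",
)

```text
time: 25.0
ee_pos: [0.208, -0.572, 0.311]
eef_rot: [0.779, -0.627, 0.001, -0.0]
ft_force: [0.3, 0.2, 0.5]
width: 0.0361
```

Call:
carry_out(
  increments="0 0 0 0 0 0 0.036; 0 0 0 0 0 0 0.036; 0 0 0 0 0 0 0.036; 0 0 0 0 0 0 0.036; 0 0 0 0 0 0 0.036",
)

```text
time: 25.62
ee_pos: [0.208, -0.572, 0.311]
eef_rot: [0.779, -0.627, 0.001, -0.0]
ft_force: [-0.3, 0.4, -0.1]
width: 0.0357
```

Call:
carry_out(
  increments="0 0 0 0 0 0 0.036; 0 0 0 0 0 0 0.036; 0 0 0 0 0 0 0.036; 0 0 0 0 0 0 0.036; 0 0 0 0 0 0 0.036",
)

```text
time: 26.25
ee_pos: [0.208, -0.572, 0.311]
eef_rot: [0.779, -0.627, 0.001, -0.0]
ft_force: [-0.1, -0.1, -0.2]
width: 0.0363
```

Call:
carry_out(
  increments="0 0 0 0 0 0 0.036; 0 0 0 0 0 0 0.036; 0 0 0 0 0 0 0.036; 0 0 0 0 0 0 0.036; 0 0 0 0 0 0 0.036",
)

```text
time: 26.88
ee_pos: [0.208, -0.572, 0.311]
eef_rot: [0.779, -0.627, 0.001, -0.0]
ft_force: [0.4, 0.8, 0.2]
width: 0.0358
```

Call:
carry_out(
  increments="0 0 0 0 0 0 0.036; 0 0 0 0 0 0 0.036; 0 0 0 0 0 0 0.036; 0 0 0 0 0 0 0.036; 0 0 0 0 0 0 0.036",
)

```text
time: 27.5
ee_pos: [0.208, -0.572, 0.311]
eef_rot: [0.779, -0.627, 0.001, -0.0]
ft_force: [-1.1, -0.1, 0.2]
width: 0.0364
```

Call:
carry_out(
  increments="0 0 0 0 0 0 0.036; 0 0 0 0 0 0 0.036; 0 0 0 0 0 0 0.036; 0 0 0 0 0 0 0.036; 0 0 0 0 0 0 0.036",
)

```text
time: 28.12
ee_pos: [0.208, -0.572, 0.311]
eef_rot: [0.779, -0.627, 0.001, -0.0]
ft_force: [-0.3, 0.3, -0.1]
width: 0.0357
```

Call:
carry_out(
  increments="0 0 0 0 0 0 0.036; 0 0 0 0 0 0 0.036; 0 0 0 0 0 0 0.036; 0 0 0 0 0 0 0.036; 0 0 0 0 0 0 0.036",
)

```text
time: 28.75
ee_pos: [0.208, -0.572, 0.311]
eef_rot: [0.779, -0.627, 0.001, -0.0]
ft_force: [-0.1, -0.1, -0.6]
width: 0.036
```

```bash
python3 chk.py
```

```text
[24 31  7  4 15] [296.8 232.8] [0.529 0.08  0.072]
[24 31  8  4 16] [297.375  232.6875] [0.529 0.082 0.07 ]
[24 31  8  4 15] [297.6        232.73333333] [0.532 0.082 0.07 ]
```

View pics/c14s.png

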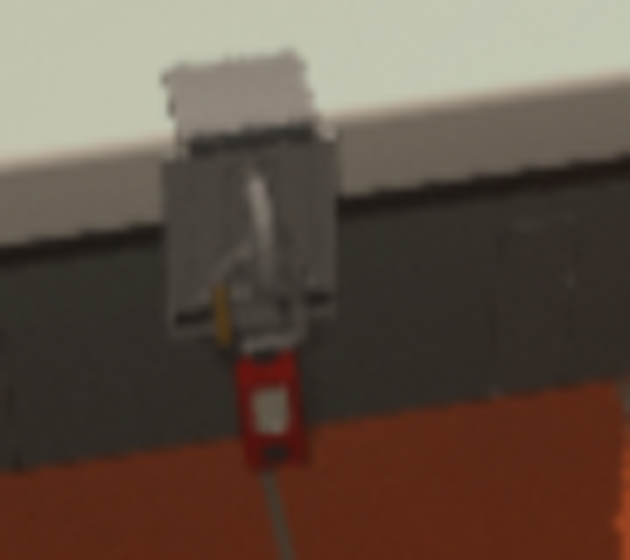

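The clip hangs upright and nearly still. Its tag top is at z of about 0.07, the gate is parallel to the spine (shut), and the hasp is flat. Handing in.

```bash
python3 -c "
from bench import r
print(r.close_job())"
```

```text
the job is handed in; nothing more can be done
None
```

The carrier is secured and the job was handed in at about 29 s of the 69 s allowed; no verdict came back.

- **What I did:** I folded the hasp down with the closed fingers and took the clip by its tag. I pressed its gate onto the staple at about 3–4 N, then drew it back until the gate sprung shut. The tug read 5.7–7 N over several holds, then 8.2 and 8.8 N. I eased off, released the clip and moved the arm well clear.
- **Last checks:** The final side picture shows the hasp flat, the gate shut and the staple in the crook. The clip hung almost still, with the upper part of its tag at about z = 0.07 m. The top view, taken after release while the clip was still swinging, shows the rack, bottle and beaker unmoved.
- **What disagreed:** The hook's sideways position differed by 1–3 mm between the camera views and my prediction, which did not affect the entry. The tool tilted by a few tenths of a degree during the first tug holds, with about 2 N of side force, so I corrected it.
- **Not measured directly:** The hasp and gate were judged from the pictures only, as their joint angles are not in the robot's state. Wrist force was read only at the end of each call, and the highest reading with the hook on the staple was about 9 N.

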